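Load the engraver's slide and tap it up to its mark

ROBOT

A 7-joint arm with a two-finger parallel gripper is mounted at the origin on the work surface. World frame = base frame: x ahead of the robot, y to its left, z up, the work surface at z = 0. Lengths are in m, angles in degrees, forces in N, time in s.
With the tool pointing down it reaches from about 0.4 to 0.875 m from the base axis. Payload 19.3 kg.
Tool frame: the origin (TCP) lies midway between the tips of the shut fingers; the grasp point (between the pads) lies 19 mm behind it (env.grip_point_offset is the distance from the TCP to the grasp point, in m); z points along the fingers, y is the direction in which the jaws open and shut (so a half turn about z gives the same grasp; the last joint's range is limited). The gripper opens to 85 mm and grips with 20 to 120 N. Pads are 22 mm wide; open, the fingers measure 114 mm over their backs; the gripper's body (76 mm by 85 mm) begins 54 mm behind the grasp point. The pads swing forward as they close: fully open they stand 13 mm farther back than shut.
Start: joints at [-71.23, 29.874, -2.08, 91.645, 1.215, 58.505, -6.463], TCP at [0.242, 0.576, 0.231] pointing down, gripper open.
Joint ranges: [-166.77, 166.77], [-17.47, 122.26], [-85.68, 81.53], [9.62, 139.38], [-72.42, 252.41], [9.2, 110.78], [-144.41, 144.41]. Speed limits (degrees/s): [108.29, 108.29, 136.94, 136.94, 172.46, 172.46, 172.46].

INTERFACE

Orientations are given as a 3x3 rotation matrix whose columns are the frame's x, y, z axes.
In Python, from workcell import env gives the robot as it stands.
- The arm moves only by the shell command python3 -m jog 'ROWS' [FORCE]. ROWS is JSON, a list of rows, each a list of 7 numbers: the shift along the tool's x, y, z in mm, then the turn, a rotation vector about the tool's x, y, z in rad, then the closure in counts, from 0 (fully open) to 255 (shut). In form: [[x, y, z, ax, ay, az, jaw], ...]. A call has 1 to 12 rows; each row is the pose to reach, as a shift and turn from the pose commanded when the call began, along the tool's axes at that moment; what a row does not reach only later rows make up. A row lasts 1/8 s, in which the tool goes at most 62.5 mm and 10.7 degrees, less where a joint would pass 70% of its speed; a pose out of reach is approached as far as the arm can. A call with a gripper value outside its range is refused whole. The fingers move at their own pace and stop on an object; FORCE is the grip in N (left out, the last holds). Time passes only in rows, so rows that repeat a pose let the fingers close. It gives the time, the measured TCP pose, the force and the opening at its end, in the units of the state.
- env.get_state(): the state, without advancing time (a new reading comes with each control period).
- env.camera(name): name is "scene" or "top" or "wrist"; returns the picture (480x640x3 uint8, red, green, blue); there is no depth.
- env.camera_info(name): a dict with "camera_matrix" (3x3 intrinsics, pixels), "k1" (the pictures are not rectified: a ray, as slopes to the right and down, at radius r is drawn at 1 + k1 r^2 times it, then the intrinsics apply), "extrinsics" (4x4, takes a point from camera to world coordinates). Camera axes: x right, y down, z forward; pixel columns grow to the right and rows downward; lengths in m; the calibration is good to about 2 mm. A picture is of the moment at which its call begins: read the wrist's pose just before it. camera_info takes no time and is no camera call; for the wrist camera it gives the pose at the moment of the call.
- env.hand_in(): hands the job in, once; it reports no verdict.
The state is a dict: "t": time; "joint_pos": joint angles; "dq": joint speeds; "tau": joint torques, N m; "eef_pos": TCP position; "orientation": TCP orientation; "contact_force": force on the tool from outside, world axes, zero at the start; "torque": the same for the moment, N m; "width": opening from 0.0 (shut) to 1.0 (fully open).
Only numpy, scipy, OpenCV 4.12 (cv2) and the standard library are available. Lean on these libraries where they do the work, as an engineer would, in place of code of your own. Each camera call takes 0.05 s, during which the arm holds its last target.

TASK

Take the green blank out of the grey rack and lay it flat between the two blue cheeks of the engraver's carriage, lowering it right down onto the carriage before you let go. Then slide the loaded carriage gently towards the red mark: first bring it to rest one or two centimetres short, then nudge it on in small taps until the yellow pointer is level with the red mark, without going past it. Leave the red spool, the glue bottle, the orange block and the brush where they are.

Things in the scene. Friction and masses are not known exactly. Their poses are not given: they have to be found in the camera images.
- bed: Fixed aluminium bed of the slide, 150 (x) by 270 (y) by 24 mm, white scale strip (top 30 mm above bench) along its +x edge, black motor 50 wide, 51 mm high at its +y end (y = 147 to 202 mm). Origin: centre of its underside, on the bench. The carriage slides along the bed's y axis, on the line x = 0; the red mark lies to the +y side of where the carriage starts.
- carriage (a joint): Travel of the carriage along the bed's +y in m, 0 to 0.17; it starts near 0. At 0 the carriage's centre is 85 mm to the -y side of the bed's centre. A stiff friction slide: 6 to 9 N (a little more with speed) moves it, and it stops when the push stops; it does not spring back.
- nest (a point): Centre of the carriage's flat top between the cheeks, where the middle of the blank's underside belongs; 45 mm above the bench; axes as the bed's. The carriage is a dark steel plate 90 (x) by 68 (y) by 14 mm with two upright blue cheeks, each 44 long (x), 8 thick (y), 40 mm tall above the plate; inner faces at y = -22 and +22, outer at -30 and +30 mm from here. Open at both x ends.
- push_face (a point): Centre of the outer face of the -y cheek, 65 mm above the bench (cheek top 85 mm, plate top 45 mm): a good place to push the carriage towards +y. Below it the plate sticks out 4 mm behind the face. Axes as the bed's.
- pointer (a point): Tip of the small yellow pointer on the carriage's +x side, 56.5 mm in +x from the carriage's centre, at the same y as the centre of the nest; axes as the bed's.
- mark: Red mark, a block 14 (x) by 8 (y) by 14 mm high fixed on the scale strip of the bed, axes as the bed's. Origin: centre of its underside. The pointer is at the mark when the two have the same y in the bed's frame; the pointer passes clear of it. It is 45 to 140 mm ahead of the pointer at the start.
- rack: Fixed grey plastic rack: a plate 96 (x) by 60 (y) by 6 mm with two upright end walls, each 10 mm thick (x), 44 mm wide (y), tops 40 mm above the bench, 64 mm apart inside (along x). Open along both long (y) sides. Origin: centre of its underside, on the bench.
- blank: Loose green plastic blank, 56 (x) by 36 (y) by 26 mm high, 50 to 105 g. Origin: centre of its underside. It starts flat in the rack, ends close to the end walls, so it can only be taken across its 36 mm width; in the carriage the cheeks cover its long sides, so there it can only be held by its two ends (56 mm). Loaded, its x axis lies along the bed's x, either way round.
- mat: Fixed black rubber mat 120 by 120 by 3 mm on the bench, kept clear; the blank can be set down here to change the grip. Origin: centre of its underside.
- spool: Red spool 50 mm in diameter, 22 mm high, loose; leave it where it is. Origin: centre of its underside.
- glue: White glue bottle with blue cap, 28 mm in diameter, 100 mm tall, standing loose; leave it. Origin: centre of its underside.
- sample: Orange finished block, 56 by 36 by 26 mm, loose; not the one to load, leave it. Origin: centre of its underside.
- brush: Brush with yellow handle lying near the robot; leave it. Origin: underside, under its middle.
Mind the look-alikes: they are no part of the job. Of the things that look like the blank, the smallest one is meant.

How it is judged:
By the outcome, as a careful person would: the job done as asked, in the order asked, and still so for the second after the job is handed in, with the robot touching nothing.
It also fails if it takes over 72 s, if anything falls off the work surface, if the arm or the gripper's body presses on something with over 40 N, if the wrist force passes 120 N, or if a joint passes its speed limit or range.

## Working session

There is one attempt and no reset: what is moved stays moved. The work goes in short steps, Python scripts to look and compute and a shell command to move; the robot and the scene stay as the last step left them, time stands still between calls to the robot, and variables do not carry over. Pictures are saved under pics/ and viewed, and the job is handed in when it is done.

```bash
ls; mkdir -p pics; python3 - <<'E'
from workcell import env
import cv2
print(env.get_state())
for n in ("scene","top","wrist"):
    i=env.camera_info(n); print(n,i)
    cv2.imwrite(f"pics/{n}0.png",env.camera(n)[:,:,::-1])
print(env.grip_point_offset)
E
```

```text
pics
{'t': 0.0, 'joint_pos': array([-71.23014671,  29.91100954,  -2.08200116,  91.67347513,
         1.21274921,  58.50584574,  -6.46333166]), 'dq': array([-0.01122462, -0.05668835, -0.14201563, -0.00210225,  0.0162373 ,
        0.05244858,  0.02209016]), 'tau': array([ 3.12675766e-04, -9.27100682e+01,  1.97969645e+00, -3.69936490e+01,
        1.78399240e-02,  8.18023720e-03, -5.81982044e-05]), 'eef_pos': array([0.24200267, 0.57586758, 0.23070737]), 'orientation': array([[-9.21907460e-01,  3.87409944e-01, -4.13415864e-04],
       [ 3.87410161e-01,  9.21906782e-01, -1.11926308e-03],
       [-5.24827608e-05, -1.19201849e-03, -9.99999288e-01]]), 'contact_force': array([-0.01438232, -0.23059444, -0.55599251]), 'torque': array([ 0.0081154 , -0.01751509, -0.02519991]), 'width': 1.0030775525391418}
scene {'camera_matrix': array([[521.90533614,   0.        , 319.24360538],
       [  0.        , 521.90533614, 240.13763258],
       [  0.        ,   0.        ,   1.        ]]), 'k1': -0.05207470001851484, 'extrinsics': array([[-0.01674406,  0.70264524, -0.71134331,  1.17460066],
       [ 0.9997
[... 506 characters left out ...]
234],
       [-0.01552055, -0.0962418 , -0.99523697,  0.97565313],
       [ 0.        ,  0.        ,  0.        ,  1.        ]])}
wrist {'camera_matrix': array([[333.50124116,   0.        , 327.22177537],
       [  0.        , 333.50124116, 243.53916769],
       [  0.        ,   0.        ,   1.        ]]), 'k1': -0.015152410178470707, 'extrinsics': array([[ 3.87782340e-01,  8.77242522e-01,  2.82967163e-01,
         1.68947425e-01],
       [ 9.21750676e-01, -3.68810636e-01, -1.19809877e-01,
         6.05173186e-01],
       [-7.41019139e-04,  3.07285328e-01, -9.51617138e-01,
         3.73866771e-01],
       [ 0.00000000e+00,  0.00000000e+00,  0.00000000e+00,
         1.00000000e+00]])}
0.0187
```

View pics/scene0.png

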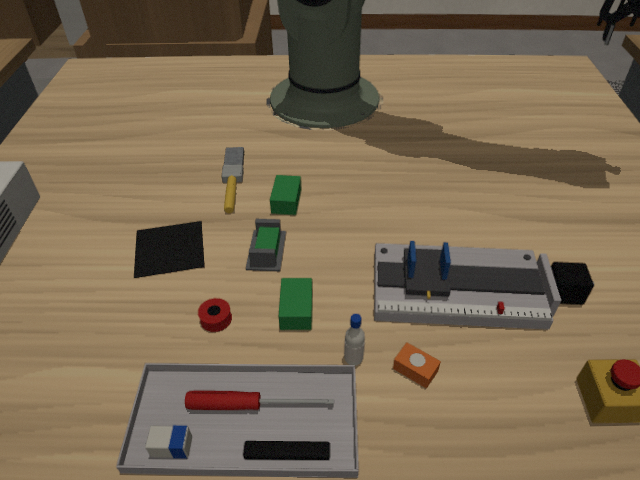

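View pics/top0.png

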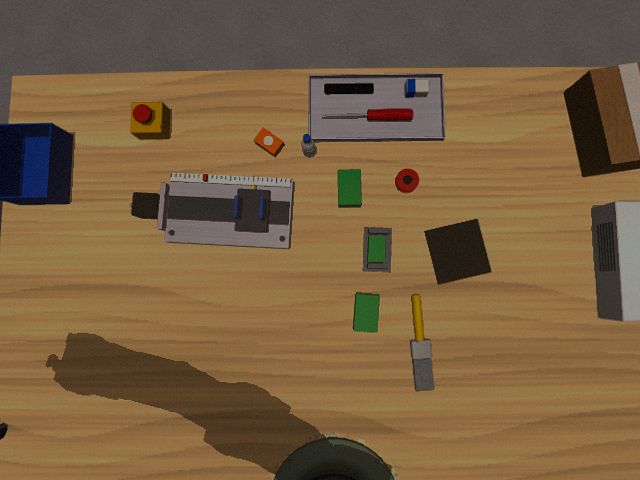

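View pics/wrist0.png

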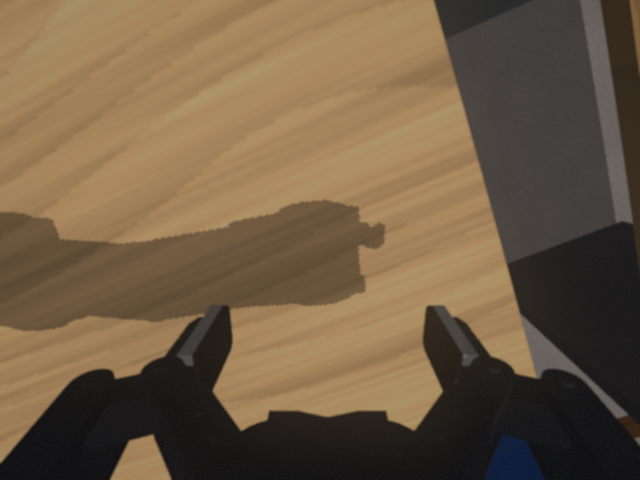

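The scene view shows the blank in the rack at (266,240), the carriage cheeks at (411,260) and (446,260), the pointer at (429,294), the mark at (501,307) and the mat at (170,248). The top view shows the rack at (377,250), the cheeks at (237,207) and (262,207), and the mark at (206,178).

```bash
cat > h.py <<'E'
from workcell import env
import cv2, numpy as np
def ray(info,uv):
    K=np.array(info["camera_matrix"]);E=np.array(info["extrinsics"])
    uv=np.atleast_2d(np.array(uv,float))
    p=cv2.undistortPoints(uv[:,None,:],K,np.array([info["k1"],0,0,0,0.]))[:,0]
    # exact model: drawn = slope*(1+k1 r^2) == cv2 model
    d=np.c_[p,np.ones(len(p))]@E[:3,:3].T
    return E[:3,3],d
def plane(info,uv,z):
    c,d=ray(info,uv); return c+d*((z-c[2])/d[:,2])[:,None]
def proj(info,P):
    K=np.array(info["camera_matrix"]);E=np.array(info["extrinsics"])
    T=np.linalg.inv(E); r=cv2.Rodrigues(T[:3,:3])[0]
    return cv2.projectPoints(np.atleast_2d(np.array(P,float))[:,None,:],r,T[:3,3],K,np.array([info["k1"],0,0,0,0.]))[0][:,0]
def tri(rays):
    A=np.zeros((3,3));b=np.zeros(3)
    for c,d in rays:
        d=d/np.linalg.norm(d);M=np.eye(3)-np.outer(d,d);A+=M;b+=M@c
    p=np.linalg.solve(A,b)
    return p,[np.linalg.norm((np.eye(3)-np.outer(d,d)/(d@d))@(p-c)) for c,d in rays]
def blobs(img,lo,hi,amin=15):
    hsv=cv2.cvtColor(img,cv2.COLOR_RGB2HSV); m=cv2.inRange(hsv,np.array(lo),np.array(hi))
    n,l,s,c=cv2.connectedComponentsWithStats(m)
    return m,[(s[i],c[i],l==i) for i in range(1,n) if s[i][4]>=amin]
E
python3 - <<'E'
from h import *
I={n:env.camera_info(n) for n in("scene","top")}
im={n:cv2.imread(f"pics/{n}0.png")[:,:,::-1].copy() for n in I}
cv2.imwrite("pics/c1.png",cv2.resize(im["top"][140:270,120:500][:,:,::-1],None,fx=2.1,fy=2.1,interpolation=cv2.INTER_CUBIC))
cv2.imwrite("pics/c2.png",cv2.resize(im["scene"][190:340,120:320][:,:,::-1],None,fx=4,fy=4,interpolation=cv2.INTER_CUBIC))
cv2.imwrite("pics/c3.png",cv2.resize(im["scene"][225:335,360:600][:,:,::-1],None,fx=3.3,fy=3.3,interpolation=cv2.INTER_CUBIC))
print("tcp",{n:proj(I[n],[.242,.576,.231]) for n in I})
for nm,lo,hi in (("green",(45,100,40),(80,255,255)),("blue",(105,120,50),(125,255,255)),("red",(0,180,90),(6,255,255)),("yellow",(18,150,100),(30,255,255))):
  for n in I:
    for s,c,m in blobs(im[n],lo,hi,4)[1]:
        r=cv2.minAreaRect(np.argwhere(m)[:,::-1].astype(np.float32))
        print(nm,n,s,c.round(1),"z0:",plane(I[n],c,0.03)[0].round(4)[:2])
E
```

```text
tcp {'scene': array([[629.3051699 ,  53.82074487]]), 'top': array([[-12.47343289, 415.56886627]])}
green scene [ 270  175   31   40 1038] [285.1 194.4] z0: [ 0.4142 -0.0698]
green scene [255 227  25  28 490] [267.9 237.9] z0: [ 0.5315 -0.0922]
green scene [ 279  278   33   52 1655] [295.3 303.6] z0: [ 0.6754 -0.0375]
green top [338 170  24  35 804] [349. 187.] z0: [ 0.6656 -0.0359]
green top [368 235  18  28 443] [376.4 248.5] z0: [ 0.5329 -0.0921]
green top [354 294  26  38 869] [366.1 312.5] z0: [ 0.3992 -0.0687]
blue scene [409 241   7  37 171] [412.1 258.3] z0: [0.5792 0.1513]
blue scene [442 243   8  36 162] [446.1 260.3] z0: [0.5837 0.207 ]
blue scene [351 314  10  14 122] [355.4 320.6] z0: [0.7069 0.0533]
blue scene [169 426  18  32 425] [177.2 441.5] z0: [ 0.8957 -0.1749]
blue top [407  79   8  14  97] [410.8  85. ] z0: [ 0.8927 -0.174 ]
blue top [   0  123   52   76 1796] [ 34.3 165.3] z0: [0.723  0.6589]
blue top [303 134   7   7  39] [306.1 136.9] z0: [0.7773 0.0561]
blue top [233 196   5  21  71] [235.  206.1] z0: [0.6264 0.209 ]
blue top [259 197   4  21  68] [260.5 207.
[... 400 characters left out ...]
. ] z0: [ 0.8291 -0.1274]
red top [395 169  24  22 321] [407.1 179.3] z0: [ 0.6812 -0.1605]
red top [203 174   3   6  17] [204.1 176.6] z0: [0.6917 0.2776]
red top [404 192   5   1   5] [406. 192.] z0: [ 0.6535 -0.1575]
yellow scene [224 176  12  35 305] [229.9 193.1] z0: [ 0.41   -0.1753]
yellow scene [427 291   4   7  21] [428.1 293.9] z0: [0.6553 0.168 ]
yellow scene [588 360  52  47 996] [610.8 385.5] z0: [0.8152 0.3953]
yellow scene [631 360   7   4  14] [634.6 360.9] z0: [0.7771 0.4435]
yellow top [129 102  33  33 582] [146.8 118.5] z0: [0.8245 0.4086]
yellow top [253 184   2   5  10] [253.5 186. ] z0: [0.6698 0.1697]
yellow top [412 295  12  46 386] [418.  317.1] z0: [ 0.3889 -0.1765]
```

View pics/c1.png

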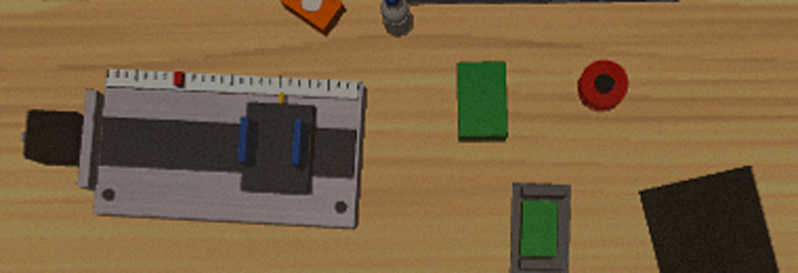

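View pics/c2.png

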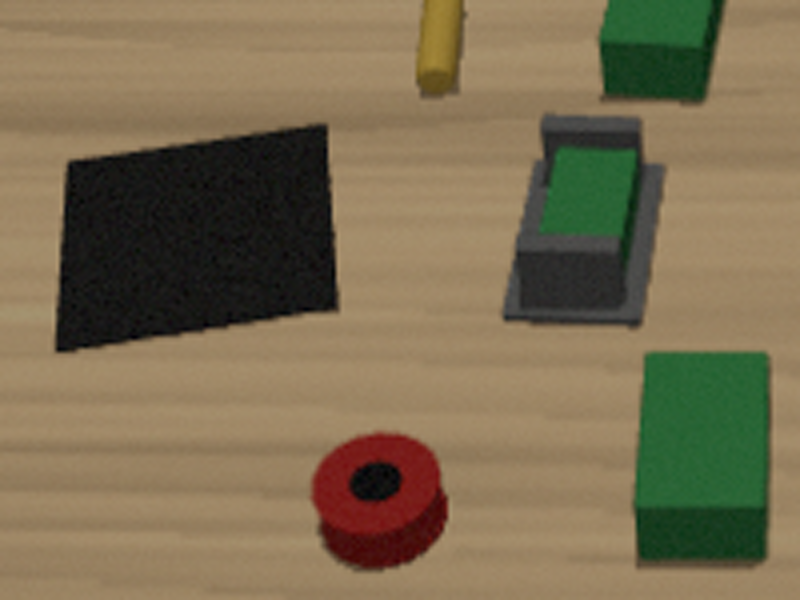

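View pics/c3.png

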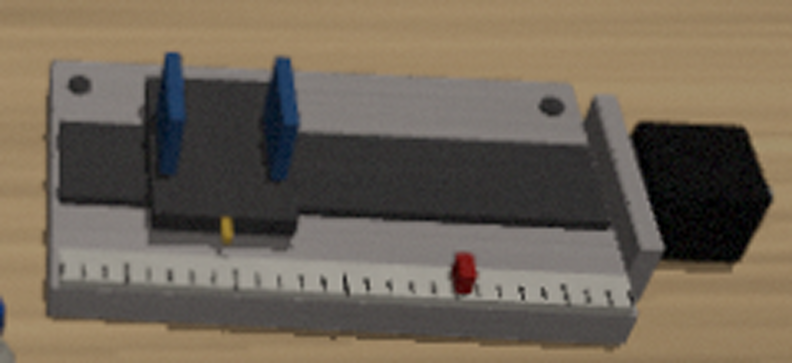

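```bash
python3 -m jog '[[-20,-11,0,0,0,-0.03,0],[-60,-32,0,0,0,-0.09,0],[-110,-58,0,0,0,-0.15,0],[-160,-85,0,0,0,-0.2,0],[-215,-114,0,0,0,-0.25,0],[-270,-143,0,0,0,-0.29,0],[-320,-170,0,0,0,-0.33,0],[-370,-196,0,0,0,-0.36,0],[-405,-214,0,0,0,-0.38,0],[-425,-225,0,0,0,-0.398,0],[-430,-228,0,0,0,-0.398,0],[-430,-228,0,0,0,-0.398,0]]'
python3 - <<'E'
from h import *
s=env.get_state();i=env.camera_info("wrist");im=env.camera("wrist")
cv2.imwrite("pics/w1.png",im[:,:,::-1]);np.save("w1.npy",i["extrinsics"])
print(s["t"],s["eef_pos"],s["orientation"].round(4),s["joint_pos"].round(1));print(i["extrinsics"].round(4))
E
```

```text
t: 1.65
eef_pos: [0.5498, 0.1998, 0.2311]
orientation: [[-1.0, 0.0, -0.0], [0.0, 1.0, 0.0], [0.0, 0.0, -1.0]]
contact_force: [-0.3, 0.6, 1.0]
width: 1.002
1.65 [0.54984656 0.1998248  0.23112577] [[-1.e+00  0.e+00 -5.e-04]
 [ 0.e+00  1.e+00  1.e-04]
 [ 5.e-04  1.e-04 -1.e+00]] [-24.6  26.2  -1.6  97.9   0.9  55.9  63.5]
[[ 4.000e-04  9.517e-01  3.069e-01  4.706e-01]
 [ 1.000e+00 -6.000e-04  5.000e-04  1.984e-01]
 [ 6.000e-04  3.069e-01 -9.517e-01  3.743e-01]
 [ 0.000e+00  0.000e+00  0.000e+00  1.000e+00]]
```

View pics/w1.png

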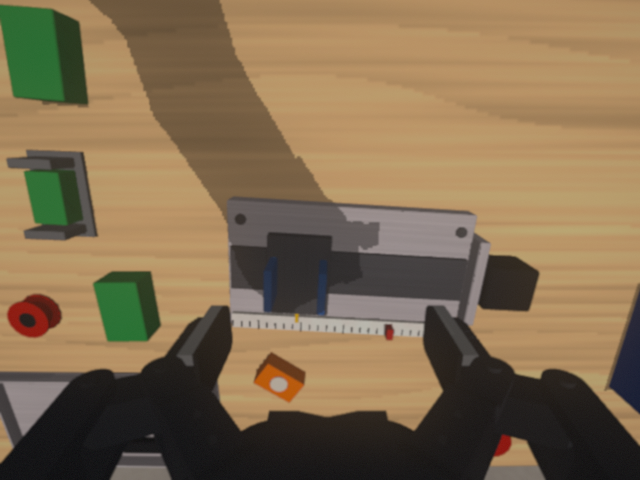

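The wrist view shows the cheeks at (270,285) and (322,285), the pointer at (296,317), the mark at (389,333) and the rack at (55,195). I'll zoom in to pick corners.

```bash
python3 - <<'E'
from h import *
im=cv2.imread("pics/w1.png")
cv2.imwrite("pics/c4.png",cv2.resize(im[190:345,220:420],None,fx=3.8,fy=3.8,interpolation=cv2.INTER_CUBIC))
cv2.imwrite("pics/c5.png",cv2.resize(im[130:260,0:120],None,fx=4.5,fy=4.5,interpolation=cv2.INTER_CUBIC))
E
```

```text
(no output)
```

View pics/c4.png

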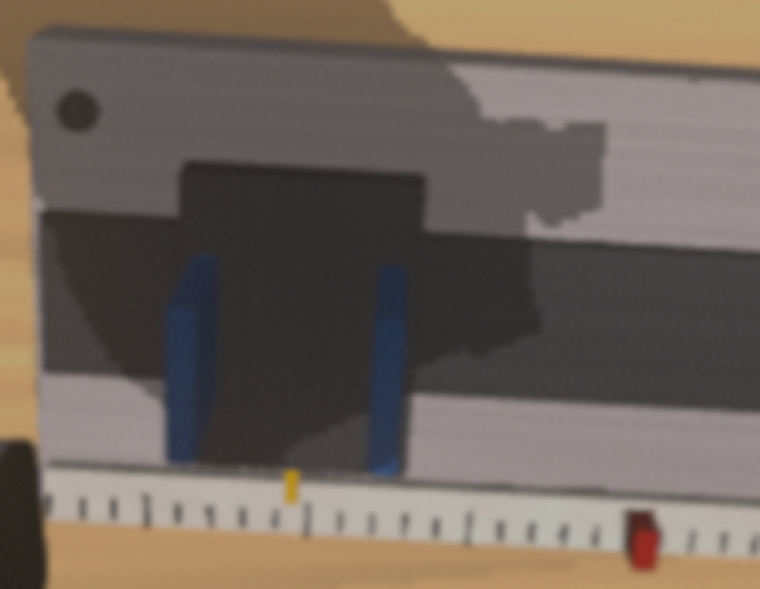

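View pics/c5.png

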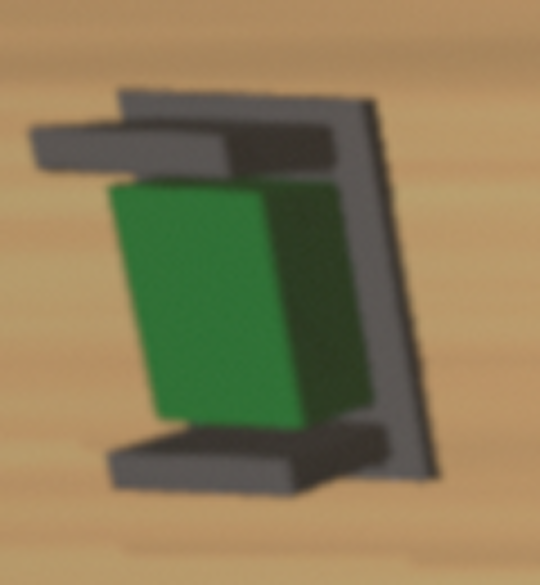

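```bash
python3 - <<'E'
from h import *
i=env.camera_info("wrist"); i["extrinsics"]=np.load("w1.npy")
T=env.camera_info("top");S=env.camera_info("scene")
def c4(p): return np.array(p)/3.8+[220,190]
def c5(p): return np.array(p)/4.5+[0,130]
L=plane(i,c4([(170,305),(195,305),(192,462),(168,462)]),.085)
R=plane(i,c4([(378,318),(405,318),(400,474),(371,474)]),.085)
print("cheeks",L[:,:2].round(4).tolist(),R[:,:2].round(4).tolist(),L.mean(0),R.mean(0),"dist",np.linalg.norm(L.mean(0)-R.mean(0)))
B=plane(i,c5([(110,188),(265,192),(303,428),(158,416)]),.032)
print("blank",B[:,:2].round(4).tolist(),B.mean(0))
d=B[3]-B[0]+B[2]-B[1]; print("blank long az",np.degrees(np.arctan2(d[1],d[0])),"L",np.linalg.norm(d)/2,"W",np.linalg.norm(B[1]-B[0]+B[2]-B[3])/2)
# bed axis: strip outer edge -y..+y, groove edge
im=cv2.imread("pics/w1.png")
for nm,a,b,z in(("plate edge",(185,163),(424,177),.045),("groove",(425,233),(755,252),.024),("strip",(48,520),(755,554),.030),("bed",(40,30),(755,72),.024)):
    p=plane(i,c4([a,b]),z);d=p[1]-p[0];print(nm,p[:,:2].round(4).tolist(),"len",np.linalg.norm(d),"yaw",np.degrees(np.arctan2(-d[0],d[1])))
# pointer & mark triangulate: mark centroid tops
def one(info,im,lo,hi,box):
    x0,y0,x1,y1=box
    for s,c,m in blobs(im,lo,hi,4)[1]:
        if x0<c[0]<x1 and y0<c[1]<y1: return c
w=im[:,:,::-1].copy();t=cv2.imread("pics/top0.png")[:,:,::-1].copy();s=cv2.imread("pics/scene0.png")[:,:,::-1].copy()
for nm,lo,hi,bw,bt,bs in(("mark",(0,150,60),(6,255,255),(370,300,410,360),(195,165,215,190),(490,295,510,315)),("pointer",(18,150,80),(30,255,255),(285,300,305,330),(245,175,262,195),(420,285,436,303))):
    c=[one(i,w,lo,hi,bw),one(T,t,lo,hi,bt),one(S,s,lo,hi,bs)]
    print(nm,c,tri([(q[0],q[1][0]) for q in(ray(I,x) for I,x in zip((i,T,S),c))]))
# green blank top: corners in top view & scene
m,bl=blobs(t,(45,100,40),(80,255,255))
for st,c,mm in bl:
    r=cv2.minAreaRect(np.argwhere(mm)[:,::-1].astype(np.float32)); print(st,cv2.boxPoints(r).round(1).tolist())
for u in ([368,235],[386,236]): print(1)
# tri of rack blank top centre: wrist & top corners
E
python3 - <<'E'
import cv2
t=cv2.imread("pics/top0.png")
cv2.imwrite("pics/c6.png",cv2.resize(t[215:290,350:500],None,fx=5,fy=5,interpolation=cv2.INTER_CUBIC))
E
```

```text
cheeks [[0.5901, 0.14], [0.5901, 0.1462], [0.6337, 0.1431], [0.6337, 0.1369]] [[0.5936, 0.1912], [0.5936, 0.1979], [0.6372, 0.1966], [0.6372, 0.1891]] [0.61190621 0.14155731 0.085     ] [0.61539499 0.19368567 0.085     ] dist 0.05224497457502151
blank [[0.5038, -0.1105], [0.5049, -0.0748], [0.5601, -0.0792], [0.5571, -0.1136]] [ 0.53149655 -0.09453569  0.032     ]
blank long az -3.9808272003565843 L 0.05435391703873818 W 0.035088347759833986
plate edge [[0.5653, 0.1384], [0.5693, 0.203]] len 0.06473814601813647 yaw -3.5369021938885967
groove [[0.5927, 0.2037], [0.5987, 0.3009]] len 0.09737732698790373 yaw -3.5310230258970634
strip [[0.685, 0.0867], [0.6974, 0.3077]] len 0.22138287381053884 yaw -3.2142194584031385
bed [[0.5327, 0.0962], [0.5448, 0.2964]] len 0.20048653672884026 yaw -3.4358799953272836
mark [array([388.9       , 333.28571429]), array([204.5, 176.5]), array([500.65306122, 307.24489796])] (array([0.68881426, 0.27160101, 0.03939059]), [np.float64(0.0018144513136053638), np.float64(0.00220421770076553), np.float64(0.000400300681250867)])
pointer [array([296.31578947, 316.78947368]), array([253.45454545, 186.27272727]), array([428.22727273, 293.90909091])] (array([0.66542621, 0.16537481, 0.04255033]), [np.float64(0.0020227168541247335), np.float64(0.0022031540799067446), np.float64(0.0003080399290017227)])
[338 170  24  35 804] [[338.0, 204.0], [338.0, 170.0], [361.0, 170.0], [361.0, 204.0]]
[368 235  18  28 443] [[367.20001220703125, 261.1000061035156], [368.70001220703125, 234.89999389648438], [385.5, 235.89999389648438], [383.8999938964844, 262.1000061035156]]
[354 294  26  38 869] [[353.1000061035156, 330.0], [355.70001220703125, 293.29998779296875], [379.20001220703125, 294.8999938964844], [376.6000061035156, 331.70001220703125]]
1
1
```

View pics/c6.png

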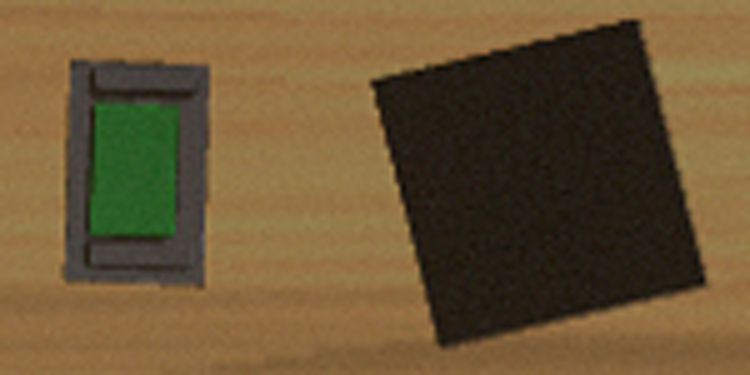

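```bash
python3 -m jog '[[1,-15,3,0,0,0.005,0],[3,-50,10,0,0,0.015,0],[6,-95,22,0,0,0.025,0],[9,-145,34,0,0,0.035,0],[12,-195,46,0,0,0.05,0],[15,-240,58,0,0,0.06,0],[17,-275,66,0,0,0.07,0],[18,-290,70,0,0,0.07,0],[18,-293,70,0,0,0.07,0],[18,-293,70,0,0,0.07,0]]'
python3 - <<'E'
from h import *
s=env.get_state();i=env.camera_info("wrist");im=env.camera("wrist")
cv2.imwrite("pics/w2.png",im[:,:,::-1]);np.save("w2.npy",i["extrinsics"])
print(s["t"],s["eef_pos"],s["orientation"].round(4),s["joint_pos"].round(1));print(i["extrinsics"].round(4))
E
```

```text
t: 2.95
eef_pos: [0.5325, -0.0925, 0.1615]
orientation: [[-0.998, 0.069, 0.0], [0.069, 0.998, 0.0], [-0.0, 0.0, -1.0]]
contact_force: [-0.6, -1.0, 0.5]
width: 0.999
2.95 [ 0.53249508 -0.0925004   0.16153091] [[-9.977e-01  6.850e-02  4.000e-04]
 [ 6.850e-02  9.977e-01  4.000e-04]
 [-3.000e-04  4.000e-04 -1.000e+00]] [  2.3  27.4   1.7 108.4  -1.2  44.2  90.8]
[[ 6.900e-02  9.492e-01  3.070e-01  4.533e-01]
 [ 9.976e-01 -6.590e-02 -2.030e-02 -8.860e-02]
 [ 9.000e-04  3.077e-01 -9.515e-01  3.046e-01]
 [ 0.000e+00  0.000e+00  0.000e+00  1.000e+00]]
```

View pics/w2.png

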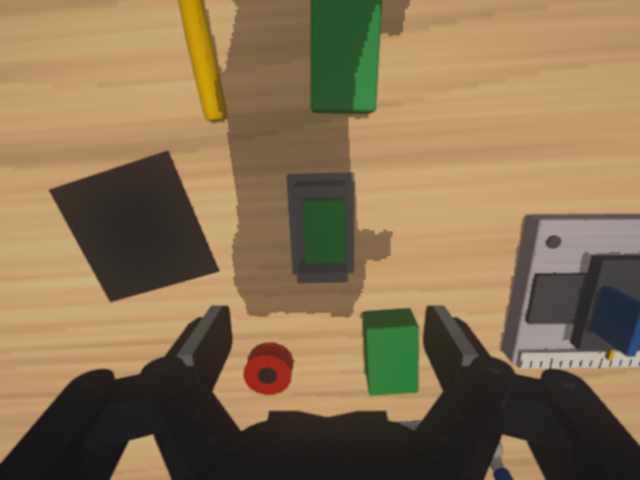

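The blank is at (325,231) in the rack, in shadow, with the mat at (135,225), the spool at (268,370) and the larger green block at (390,350).

```bash
cat > m.py <<'E'
from h import *
def corners(mm):
    r=cv2.minAreaRect(np.argwhere(mm)[:,::-1].astype(np.float32)); return r,cv2.boxPoints(r)
E
python3 - <<'E'
from m import *
i=env.camera_info("wrist"); i["extrinsics"]=np.load("w2.npy")
j=dict(i); j["extrinsics"]=np.load("w1.npy");T=env.camera_info("top")
im=cv2.imread("pics/w2.png")[:,:,::-1].copy()
cv2.imwrite("pics/c7.png",cv2.resize(im[165:290,270:380][:,:,::-1],None,fx=4.8,fy=4.8,interpolation=cv2.INTER_CUBIC))
for st,c,mm in blobs(im,(45,100,20),(80,255,255),100)[1]:
    r,b=corners(mm);p=plane(i,b,.032);print(st,c.round(1),p[:,:2].round(4).tolist(),p.mean(0),np.linalg.norm(p[0]-p[1]),np.linalg.norm(p[1]-p[2]))
    if abs(c[0]-325)<10: cc=r[0]
a=ray(i,cc)
print("centre tri w2+top",tri([(a[0],a[1][0]),(lambda q:(q[0],q[1][0]))(ray(T,(376.35,248.5)))]))
m=plane(i,[(168,152),(51,190),(110,300),(218,270)],.003);print("mat",m[:,:2].round(4).tolist(),m.mean(0))
print("spool",plane(i,(268,375),.022),"tcp px",proj(i,env.get_state()["eef_pos"]))
E
```

```text
[ 311    0   70  113 7536] [344.3  54.8] [[0.3619, -0.0934], [0.3651, -0.0452], [0.4387, -0.047], [0.4351, -0.0995]] [ 0.4002046  -0.07128911  0.032     ] 0.048288521450164844 0.07362513299606512
[ 304  199   42   64 2604] [324.7 230.2] [[0.5015, -0.1109], [0.5038, -0.0772], [0.5593, -0.0801], [0.5568, -0.1159]] [ 0.53035056 -0.09601285  0.032     ] 0.03377328089403186 0.055542352222892256
[ 364  310   54   85 4199] [391.2 351.7] [[0.6089, -0.0654], [0.6102, -0.0171], [0.7053, -0.0124], [0.7039, -0.0655]] [ 0.65709188 -0.04008993  0.032     ] 0.04837863137091946 0.09519697073443137
centre tri w2+top (array([ 0.53473121, -0.09513267,  0.01167227]), [np.float64(0.0014373796241675758), np.float64(0.001437379624167535)])
mat [[0.4569, -0.2285], [0.482, -0.343], [0.5953, -0.3186], [0.5703, -0.2034]] [ 0.52612812 -0.27334084  0.003     ]
spool [[ 0.68142231 -0.16490549  0.022     ]] tcp px [[330.61343175 308.82616893]]
```

View pics/c7.png

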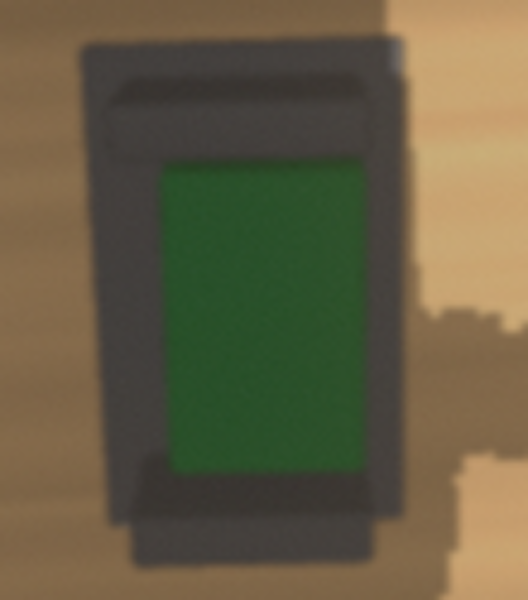

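```bash
python3 -m jog '[[0,-1,15,0,0,0,0],[0,-2,45,0,0,0,0],[0,-2,80,0,0,0,0],[0,-2,110,0,0,0,0],[0,-2,132,0,0,0,0],[0,-2,147,0,0,0,0],[0,-2,153,0,0,0,0],[0,-2,153,0,0,0,0]]' 40
python3 -m jog '[[0,0,0,0,0,0,255],[0,0,0,0,0,0,255],[0,0,0,0,0,0,255],[0,0,0,0,0,0,255],[0,0,0,0,0,0,255],[0,0,0,0,0,0,255]]' 40
python3 - <<'E'
from h import *
cv2.imwrite("pics/w3.png",env.camera("wrist")[:,:,::-1])
E
```

```text
t: 4.0
eef_pos: [0.5322, -0.0955, 0.0083]
orientation: [[-0.998, 0.07, -0.0], [0.07, 0.998, -0.0], [0.0, -0.0, -1.0]]
contact_force: [0.2, 0.0, 0.6]
width: 0.998
t: 4.75
eef_pos: [0.5324, -0.0957, 0.0088]
orientation: [[-0.998, 0.07, 0.001], [0.07, 0.998, -0.0], [-0.001, -0.0, -1.0]]
contact_force: [-1.5, 0.1, 8.1]
width: 0.411
```

View pics/w3.png

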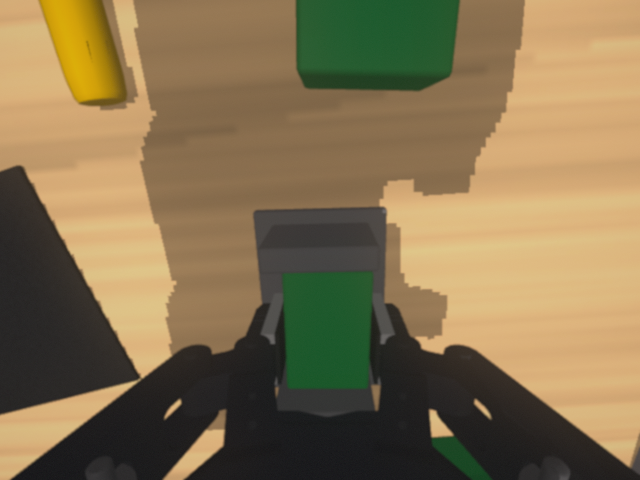

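The blank is held, with the fingers on both long sides at about (275,340) and (380,340). The opening is 35 mm. Next I'll lift it and go to the mat.

```bash
python3 -m jog '[[0,0,-10,0,0,0,255],[0,0,-30,0,0,0,255],[0,0,-55,0,0,0,255],[0,-10,-75,0,0,0,255],[-1,-35,-80,0,0,0,255],[-2,-70,-80,0,0,0,255],[-4,-110,-80,0,0,0,255],[-5,-145,-80,0,0,0,255],[-6,-168,-80,0,0,0,255],[-6,-177,-80,0,0,0,255],[-6,-177,-80,0,0,0,255]]'
python3 -m jog '[[0,0,10,0,0,0,255],[0,0,30,0,0,0,255],[0,0,50,0,0,0,255],[0,0,65,0,0,0,255],[0,0,75,0,0,0,255],[0,0,79,0,0,0,255],[0,0,81,0,0,0,255],[0,0,82,0,0,0,255],[0,0,82,0,0,0,255]]'
python3 - <<'E'
from h import *
cv2.imwrite("pics/w4.png",env.camera("wrist")[:,:,::-1])
E
```

```text
t: 6.18
eef_pos: [0.5257, -0.2724, 0.0885]
orientation: [[-0.998, 0.07, 0.0], [0.07, 0.998, 0.0], [-0.0, 0.0, -1.0]]
contact_force: [0.5, 0.2, -1.7]
width: 0.411
t: 7.3
eef_pos: [0.5259, -0.2727, 0.0066]
orientation: [[-0.998, 0.07, 0.0], [0.07, 0.998, -0.0], [-0.0, -0.0, -1.0]]
contact_force: [-0.0, -0.5, -0.5]
width: 0.41
```

View pics/w4.png

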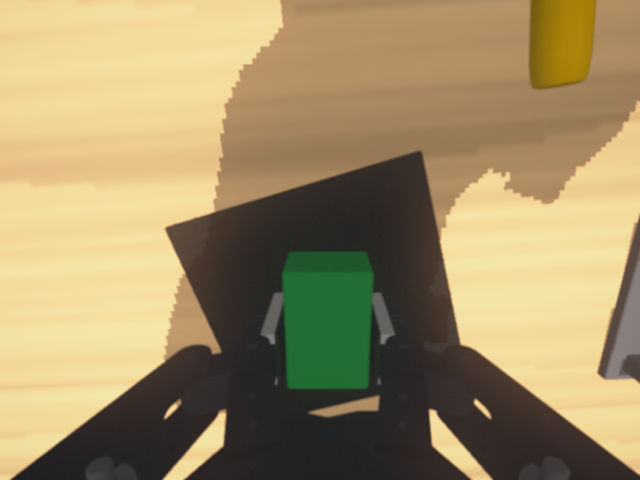

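The blank is over the mat, with the mat's corners visible at (420,152) and (167,228). I'll lower it until it touches.

```bash
python3 -m jog '[[0,0,0.5,0,0,0,255],[0,0,1,0,0,0,255],[0,0,1,0,0,0,255]]'; python3 -m jog '[[0,0,0.3,0,0,0,255],[0,0,0.5,0,0,0,255],[0,0,0.5,0,0,0,255]]'
```

```text
t: 7.72
eef_pos: [0.5259, -0.2726, 0.0059]
orientation: [[-0.998, 0.07, 0.0], [0.07, 0.998, -0.0], [-0.0, -0.0, -1.0]]
contact_force: [-2.9, 1.7, 9.5]
width: 0.413
t: 8.1
eef_pos: [0.5259, -0.2727, 0.0058]
orientation: [[-0.998, 0.07, 0.0], [0.07, 0.998, -0.0], [-0.0, -0.0, -1.0]]
contact_force: [-5.4, 3.8, 18.8]
width: 0.412
```

```bash
python3 -m jog '[[0,0,-0.8,0,0,0,255],[0,0,-0.8,0,0,0,0],[0,0,-0.8,0,0,0,0],[0,0,-0.8,0,0,0,0],[0,0,-0.8,0,0,0,0],[0,0,-10,0,0,0,0],[0,0,-35,0,0,0,0],[0,0,-70,0,0,0,0],[0,0,-105,0,0,0,0],[0,0,-115,0,0,0,0],[0,0,-120,0,0,0,0],[0,0,-120,0,0,0,0]]'
python3 - <<'E'
from m import *
s=env.get_state();i=env.camera_info("wrist");im=env.camera("wrist")
np.save("w5.npy",i["extrinsics"]);cv2.imwrite("pics/w5.png",im[:,:,::-1])
print(s["eef_pos"])
for st,c,mm in blobs(im,(45,100,20),(80,255,255),100)[1]:
    r,b=corners(mm);p=plane(i,b,.029);print(st,c.round(1),p[:,:2].round(4).tolist(),p.mean(0),np.linalg.norm(p[0]-p[1]),np.linalg.norm(p[1]-p[2]))
    print(b)
E
```

```text
t: 9.6
eef_pos: [0.5255, -0.2725, 0.1244]
orientation: [[-0.998, 0.07, -0.001], [0.07, 0.998, 0.0], [0.001, 0.0, -1.0]]
contact_force: [-0.6, 0.0, 0.0]
width: 0.997
[ 0.5255289  -0.272458    0.12435797]
[ 556    0   84  104 7703] [601.7  52.4] [[0.3758, -0.122], [0.3786, -0.0698], [0.439, -0.0578], [0.4356, -0.1144]] [ 0.4072539  -0.09100461  0.029     ] 0.05223591356428316 0.06157140766322967
[[556.   0.]
 [639.   0.]
 [639. 103.]
 [556. 103.]]
[ 303  203   50   77 3694] [327.  240.7] [[0.4912, -0.289], [0.4937, -0.2536], [0.5535, -0.2565], [0.5508, -0.2945]] [ 0.52230849 -0.27341173  0.029     ] 0.03543942278213446 0.059818660589467866
[[303. 203.]
 [352. 203.]
 [352. 279.]
 [303. 279.]]
[ 557  323   83   94 5337] [603.5 362.5] [[0.6904, -0.0837], [0.5978, -0.0844], [0.6162, -0.0129], [0.7132, -0.0043]] [ 0.65439914 -0.04630829  0.029     ] 0.09264383482116038 0.07379758490264064
[[550.2703  405.3784 ]
 [565.3514  314.89188]
 [647.2432  328.5405 ]
 [632.1622  419.027  ]]
```

View pics/w5.png

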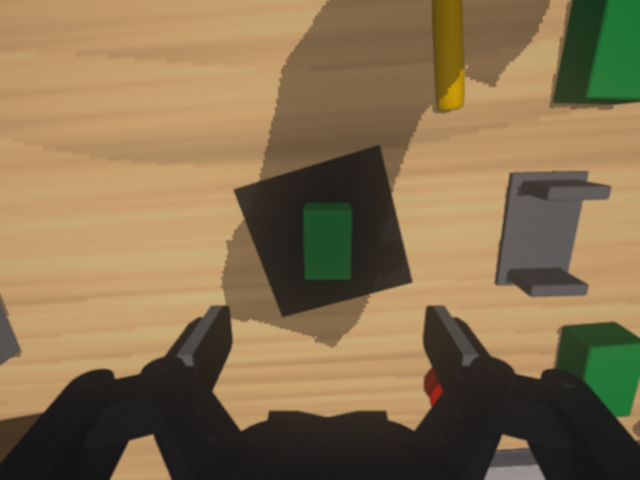

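The empty rack is at (545,235) and the blank lies flat on the mat at (327,243), clear of its edges. I'll turn the tool 90° and grip the blank by its ends.

```bash
python3 -m jog '[[1,0,5,0,0,0.1,0],[1.5,0,10,0,0,0.26,0],[1.5,0,15,0,0,0.44,0],[1.5,0,20,0,0,0.62,0],[1.5,0,25,0,0,0.80,0],[1.5,0,30,0,0,0.98,0],[1.5,0,35,0,0,1.16,0],[1.5,0,40,0,0,1.34,0],[1.5,0,43,0,0,1.48,0],[1.5,0,45,0,0,1.571,0],[1.5,0,45,0,0,1.571,0],[1.5,0,45,0,0,1.571,0]]'
python3 - <<'E'
from m import *
s=env.get_state();i=env.camera_info("wrist");im=env.camera("wrist")
np.save("w6.npy",i["extrinsics"]);cv2.imwrite("pics/w6.png",im[:,:,::-1])
print(s["eef_pos"],s["orientation"].round(3),s["joint_pos"].round(1))
for st,c,mm in blobs(im,(45,100,20),(80,255,255),100)[1]:
    r,b=corners(mm);p=plane(i,b,.029);print(st,c.round(1),p[:,:2].round(4).tolist(),p.mean(0),np.linalg.norm(p[0]-p[1]),np.linalg.norm(p[1]-p[2]))
    print(b.tolist())
E
```

```text
t: 11.15
eef_pos: [0.5241, -0.2724, 0.0794]
orientation: [[0.068, 0.998, -0.001], [0.998, -0.068, 0.0], [-0.0, -0.001, -1.0]]
contact_force: [0.9, 0.3, 0.3]
width: 1.0
[ 0.52406788 -0.27241249  0.07943811] [[ 0.068  0.998 -0.001]
 [ 0.998 -0.068  0.   ]
 [-0.    -0.001 -1.   ]] [  5.6  40.9  23.7 104.4 -24.2  39.8  39.2]
[ 284  230   92   65 5700] [329.2 262.2] [[0.4993, -0.2472], [0.5539, -0.2509], [0.5529, -0.2935], [0.4947, -0.2896]] [ 0.5251827  -0.27031123  0.029     ] 0.05479060659170112 0.042624008799693504
[[284.0, 230.0], [375.0, 230.0], [375.0, 294.0], [284.0, 294.0]]
```

View pics/w6.png

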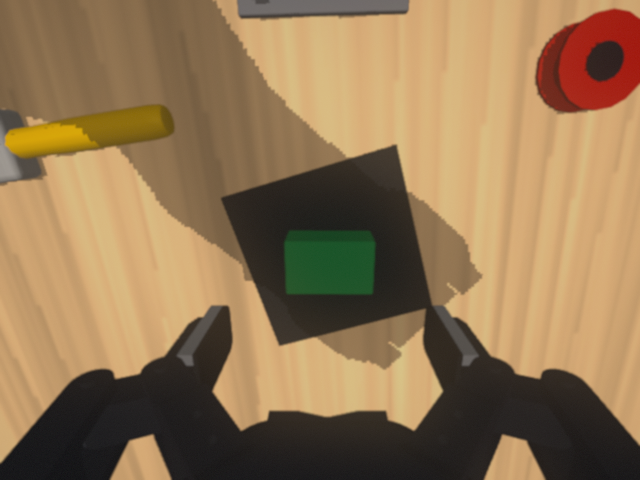

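The blank is at (329,263), centred between the fingers, whose midpoint is at u≈328. I'll descend and grip its ends.

```bash
python3 -m jog '[[0,0,10,0,0,0,0],[0,0,30,0,0,0,0],[0,0,50,0,0,0,0],[0,0,64,0,0,0,0],[0,0,71,0,0,0,0],[0,0,73.5,0,0,0,0],[0,0,73.5,0,0,0,255],[0,0,73.5,0,0,0,255],[0,0,73.5,0,0,0,255],[0,0,73.5,0,0,0,255],[0,0,73.5,0,0,0,255]]' 40
python3 -m jog '[[0,0,-5,0,0,0,255],[0,0,-25,0,0,0,255],[0,0,-50,0,0,0,255],[0,0,-75,0,0,0,255],[0,0,-95,0,0,0,255],[0,0,-100,0,0,0,255],[0,0,-100,0,0,0,255]]'
python3 - <<'E'
from m import *
s=env.get_state();i=env.camera_info("wrist");im=env.camera("wrist")
cv2.imwrite("pics/w7.png",im[:,:,::-1])
E
```

```text
t: 12.58
eef_pos: [0.5246, -0.2726, 0.007]
orientation: [[0.07, 0.998, 0.001], [0.998, -0.07, -0.0], [-0.0, 0.001, -1.0]]
contact_force: [-0.5, 0.8, 6.7]
width: 0.646
t: 13.45
eef_pos: [0.5242, -0.2723, 0.1063]
orientation: [[0.07, 0.998, 0.0], [0.998, -0.07, 0.0], [0.0, 0.0, -1.0]]
contact_force: [0.8, 0.8, -1.2]
width: 0.648
```

View pics/w7.png

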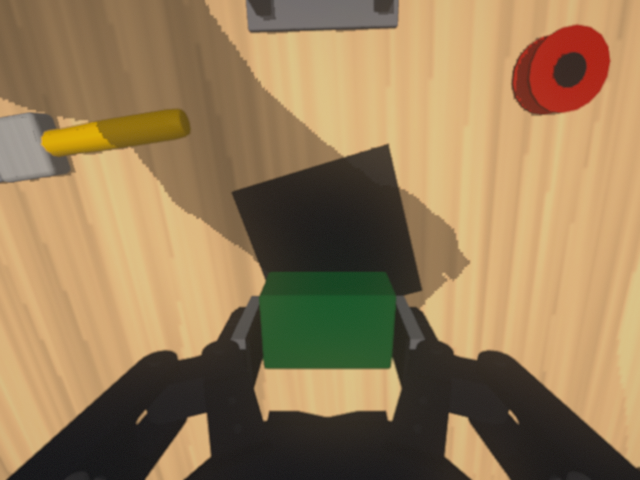

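```bash
python3 -m jog '[[2,0,-20,0,0,0,255],[10,2,-50,0,0,0,255],[35,6,-75,0,0,0,255],[75,13,-85,0,0,0,255],[125,21,-85,0,0,0,255],[175,30,-85,0,0,0,255],[225,38,-85,0,0,-0.005,255],[275,46,-85,0,0,-0.009,255],[320,53,-85,0,0,-0.009,255],[355,59,-85,0,0,-0.009,255],[375,62,-85,0,0,-0.009,255],[382,63,-85,0,0,-0.009,255]]'
python3 -m jog '[[0,0,0,0,0,0,255],[0,0,0,0,0,0,255]]'
python3 - <<'E'
from m import *
s=env.get_state();i=env.camera_info("wrist");im=env.camera("wrist")
np.save("w8.npy",i["extrinsics"])
cv2.imwrite("pics/w8.png",im[:,:,::-1]); print(s["eef_pos"],s["joint_pos"].round(1))
E
```

```text
t: 15.0
eef_pos: [0.6139, 0.1045, 0.1915]
orientation: [[0.06, 0.998, -0.0], [0.998, -0.06, -0.0], [-0.0, -0.0, -1.0]]
contact_force: [0.4, -0.7, -1.6]
width: 0.651
t: 15.25
eef_pos: [0.6138, 0.1026, 0.1915]
orientation: [[0.063, 0.998, -0.0], [0.998, -0.063, -0.0], [-0.0, 0.0, -1.0]]
contact_force: [0.5, 0.1, -0.8]
width: 0.646
[0.61376782 0.10260304 0.19148129] [-33.9  35.2  28.9  95.5 -20.   54.5  -1.3]
```

View pics/w8.png

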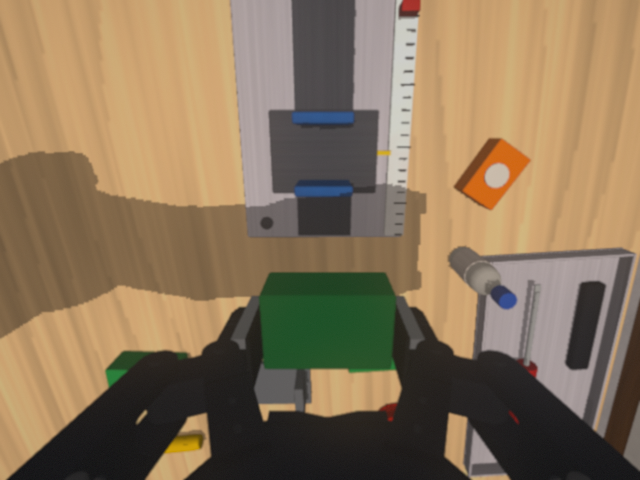

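The cheeks are at (323,117) and (323,190), the pointer at (383,153) and the mark at (410,6). The held blank is at (327,320).

```bash
python3 - <<'E'
from m import *
i=env.camera_info("wrist"); i["extrinsics"]=np.load("w8.npy")
img=cv2.imread("pics/w8.png");im=img[:,:,::-1].copy()
cv2.imwrite("pics/c8.png",cv2.resize(img[95:205,255:400],None,fx=5.4,fy=5.4,interpolation=cv2.INTER_CUBIC))
for st,c,mm in blobs(im,(105,100,20),(125,255,255),50)[1]:
    r,b=corners(mm);p=plane(i,b,.085);print(st,c.round(1),b.round(1).tolist(),p[:,:2].round(4).tolist(),p.mean(0).round(4))
E
```

```text
[292 112  62  12 734] [322.6 117.5] [[292.0, 112.0], [353.0, 112.0], [353.0, 123.0], [292.0, 123.0]] [[0.5947, 0.1974], [0.6372, 0.1947], [0.6369, 0.1875], [0.594, 0.1902]] [0.6157 0.1925 0.085 ]
[294 181  59  16 868] [323.1 188.5] [[294.0, 196.0], [294.0, 181.0], [352.0, 181.0], [352.0, 196.0]] [[0.5906, 0.1385], [0.5916, 0.1496], [0.6345, 0.1469], [0.6341, 0.1357]] [0.6127 0.1427 0.085 ]
[498 292  18  17 227] [506.8 300. ] [[496.20001220703125, 303.6000061035156], [503.3999938964844, 289.20001220703125], [517.7999877929688, 296.3999938964844], [510.6000061035156, 310.79998779296875]] [[0.7512, 0.0376], [0.7559, 0.0507], [0.7687, 0.0432], [0.7641, 0.03]] [0.76   0.0404 0.085 ]
```

View pics/c8.png

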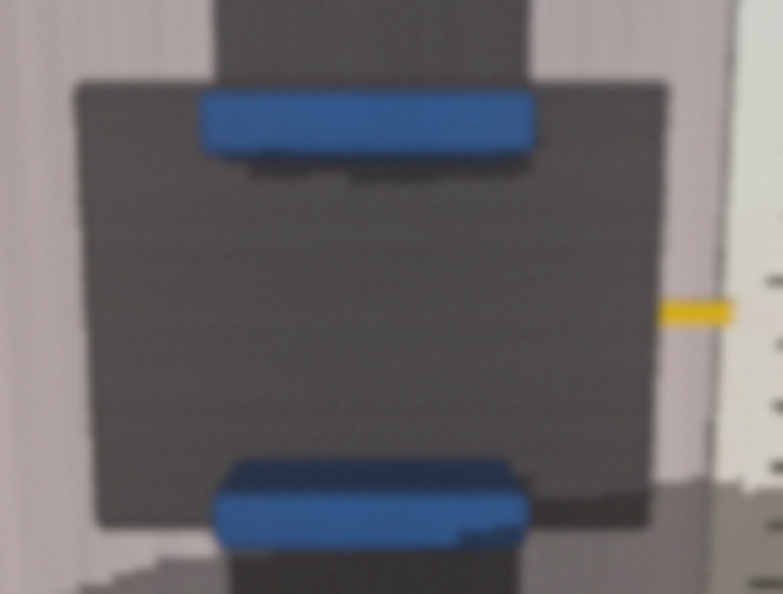

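```bash
python3 - <<'E'
from m import *
i=env.camera_info("wrist"); i["extrinsics"]=np.load("w8.npy")
def c8(p): return np.array(p)/5.4+[255,95]
U=plane(i,c8([(200,92),(535,92),(533,155),(203,155)]),.085);L=plane(i,c8([(215,492),(528,490),(526,548),(217,548)]),.085)
print(U[:,:2].round(4).tolist(),L[:,:2].round(4).tolist());n=(U.mean(0)+L.mean(0))/2;d=U.mean(0)-L.mean(0);print("nest",n,"dist",np.linalg.norm(d),"yaw",np.degrees(np.arctan2(-d[0],d[1])))
P=plane(i,c8([(75,88),(668,88),(650,527),(98,527)]),.045);print("plate",P[:,:2].round(4).tolist(),P.mean(0))
d1=P[1]-P[0];d2=P[0]-P[3];print(np.linalg.norm(d1),np.linalg.norm(d2),np.degrees(np.arctan2(d1[1],d1[0])),np.degrees(np.arctan2(-d2[0],d2[1])))
j=dict(i);j["extrinsics"]=np.load("w1.npy")
# heights: plate corner -x+y and -y from w1 and w8
c4=lambda p:np.array(p)/3.8+[220,190]
for a,b in(((185,163),(98,527)),((424,177),(75,88))):
    q=[(lambda r:(r[0],r[1][0]))(ray(j,c4(a))),(lambda r:(r[0],r[1][0]))(ray(i,c8(b)))];print("plate corner tri",tri(q))
img=cv2.imread("pics/w8.png");im=img[:,:,::-1].copy()
B=plane(i,[(262,292),(392,292),(392,368),(264,368)],.2135)
print("blank",B[:,:2].round(4).tolist(),B.mean(0))
cv2.imwrite("pics/c9.png",cv2.resize(img[260:380,240:420],None,fx=4,fy=4))
T=env.camera_info("top")
t=plane(T,[(235.,206.1),(260.5,207.1)],.085);print("top cheeks",t,t.mean(0))
E
```

```text
[[0.5947, 0.1974], [0.638, 0.1947], [0.6374, 0.187], [0.5943, 0.1897]] [[0.5919, 0.1458], [0.635, 0.1434], [0.6344, 0.1354], [0.5914, 0.1381]]
nest [0.61462338 0.16642571 0.085     ] dist 0.051590015498812876 yaw -3.2594885192429235
plate [[0.5722, 0.202], [0.661, 0.1963], [0.657, 0.1304], [0.5683, 0.136]] [0.61463187 0.16615708 0.045     ]
0.08903351180874149 0.06610758578953699 -3.6315996445480256 -3.4116360153662484
plate corner tri (array([0.56719129, 0.13605836, 0.0382451 ]), [np.float64(0.001099718075588517), np.float64(0.0010997180755885452)])
plate corner tri (array([0.5711848 , 0.20278876, 0.03842311]), [np.float64(0.0003259667180499995), np.float64(0.0003259667180500023)])
blank [[0.5884, 0.1222], [0.6404, 0.1189], [0.6404, 0.0823], [0.5848, 0.0858]] [0.6134987  0.10232029 0.2135    ]
top cheeks [[0.61655653 0.19650118 0.085     ]
 [0.61399071 0.14472295 0.085     ]] [0.61527362 0.17061206 0.085     ]
```

View pics/c9.png

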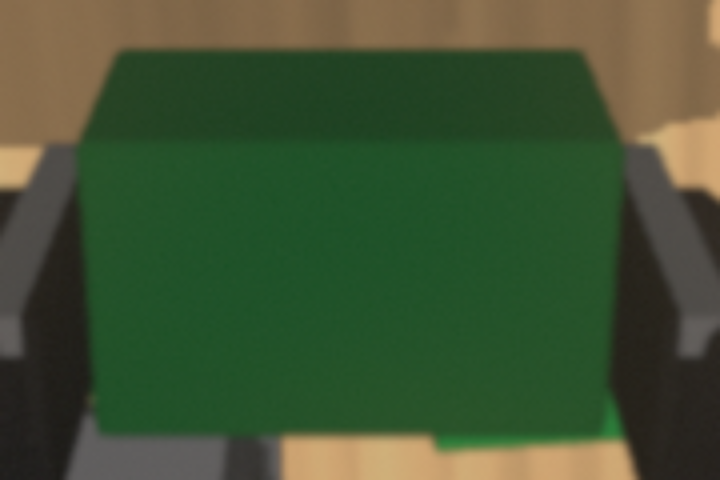

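```bash
python3 -m jog '[[8,0,0,0,0,0,255],[25,-1,0,0,0,0,255],[45,-2,10,0,0,0,255],[58,-3,30,0,0,0,255],[64,-3,50,0,0,0,255],[65.5,-3,70,0,0,0,255],[65.5,-3,84,0,0,0,255],[65.5,-3,91,0,0,0,255],[65.5,-3,91,0,0,0,255],[65.5,-3,91,0,0,0,255]]'
python3 - <<'E'
from m import *
s=env.get_state()
print(s["eef_pos"],s["orientation"][:,1])
for n in("wrist","top","scene"):
    im=env.camera(n)[:,:,::-1]; cv2.imwrite(f"pics/{n}9.png",im)
    if n=="wrist": np.save("w9.npy",env.camera_info(n)["extrinsics"])
    x={"wrist":(200,200,460,480),"top":(200,150,320,260),"scene":(370,180,490,310)}[n]
    cv2.imwrite(f"pics/z9{n}.png",cv2.resize(im[x[1]:x[3],x[0]:x[2]],None,fx=2 if n=="wrist" else 5,fy=2 if n=="wrist" else 4.5,interpolation=cv2.INTER_CUBIC))
E
```

```text
t: 16.55
eef_pos: [0.6152, 0.1696, 0.1009]
orientation: [[0.061, 0.998, 0.001], [0.998, -0.061, 0.0], [0.0, 0.001, -1.0]]
contact_force: [-0.5, -0.3, -0.7]
width: 0.646
[0.61524992 0.16961818 0.10093057] [ 9.98122116e-01 -6.12490486e-02  8.92427724e-04]
```

View pics/z9wrist.png

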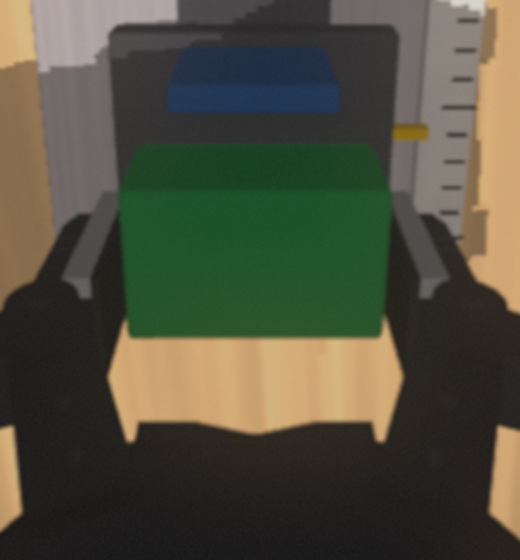

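View pics/z9top.png

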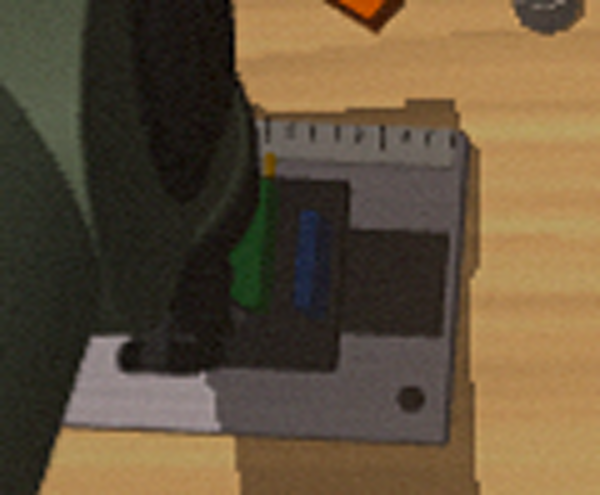

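View pics/z9scene.png

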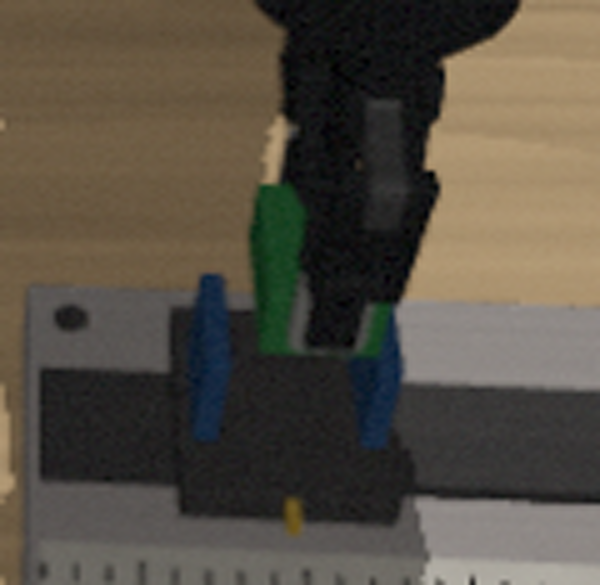

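```bash
python3 - <<'E'
from m import *
i=env.camera_info("wrist"); i["extrinsics"]=np.load("w9.npy");S=env.camera_info("scene")
w=lambda p:np.array(p)/2+[200,200]
print("cheek inner",plane(i,w([(167,112),(340,112)]),.085),"outer",plane(i,w([(175,83),(335,83)]),.085))
print("blank bot front",plane(i,w([(143,143),(372,143)]),.097),"top front",plane(i,w([(121,190),(389,190)]),.123),"top back",plane(i,w([(129,337),(382,337)]),.123))
s=lambda p:np.array(p)/[5,4.5]+[370,180]
b=plane(S,s([(262,354),(383,354)]),.097);print("scene blank",b,b.mean(0))
c=plane(S,s([(205,440),(374,447)]),.045);print("scene cheeks",c,c.mean(0))
print("TCP->", env.get_state()["eef_pos"])
E
```

```text
cheek inner [[0.59388829 0.19049054 0.085     ]
 [0.63769769 0.18778326 0.085     ]] outer [[0.59667219 0.19804902 0.085     ]
 [0.6366199  0.19558086 0.085     ]]
blank bot front [[0.5893132  0.18728306 0.097     ]
 [0.64377122 0.18391613 0.097     ]] top front [[0.58908759 0.18795912 0.123     ]
 [0.64283254 0.18463543 0.123     ]] top back [[0.58642083 0.15263941 0.123     ]
 [0.64137329 0.14923555 0.123     ]]
scene blank [[0.64334014 0.15213971 0.097     ]
 [0.64325909 0.18796722 0.097     ]] [0.64329961 0.17005346 0.097     ]
scene cheeks [[0.63528769 0.14185776 0.045     ]
 [0.63838313 0.19413723 0.045     ]] [0.63683541 0.16799749 0.045     ]
TCP-> [0.61510082 0.16980168 0.10084621]
```

```bash
python3 -m jog '[[-1.5,0,0,0,0,0,255],[-1.5,0,3,0,0,0,255],[-1.5,0,8,0,0,0,255],[-1.5,0,14,0,0,0,255],[-1.5,0,20,0,0,0,255],[-1.5,0,25,0,0,0,255],[-1.5,0,27,0,0,0,255],[-1.5,0,27,0,0,0,255]]'
python3 - <<'E'
from m import *
for n in("wrist","scene"):
    im=env.camera(n)[:,:,::-1]; cv2.imwrite(f"pics/{n}10.png",im)
    if n=="wrist": np.save("w10.npy",env.camera_info(n)["extrinsics"])
    x={"wrist":(200,200,460,480),"scene":(370,180,490,310)}[n]
    cv2.imwrite(f"pics/z10{n}.png",cv2.resize(im[x[1]:x[3],x[0]:x[2]],None,fx=2 if n=="wrist" else 5,fy=2 if n=="wrist" else 4.5,interpolation=cv2.INTER_CUBIC))
E
```

```text
t: 17.7
eef_pos: [0.6147, 0.1682, 0.0732]
orientation: [[0.061, 0.998, -0.0], [0.998, -0.061, -0.0], [-0.0, -0.0, -1.0]]
contact_force: [0.0, 0.4, -1.1]
width: 0.647
```

View pics/z10wrist.png

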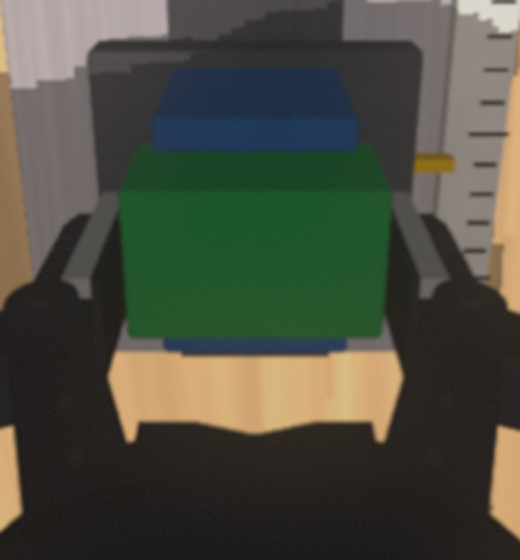

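View pics/z10scene.png

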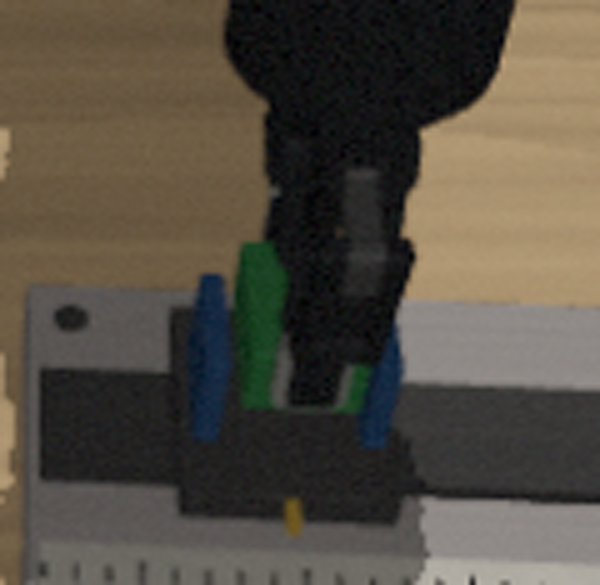

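```bash
python3 - <<'E'
from m import *
i=env.camera_info("wrist"); i["extrinsics"]=np.load("w10.npy");S=env.camera_info("scene")
w=lambda p:np.array(p)/2+[200,200]
print("cheek inner",plane(i,w([(153,150),(357,150)]),.085),"outer",plane(i,w([(155,117),(353,117)]),.085))
print("top front",plane(i,w([(121,190),(389,190)]),.0955),"top back",plane(i,w([(129,337),(382,337)]),.0955))
print("-y cheek outer edge",plane(i,w([(180,355),(330,355)]),.085))
s=lambda p:np.array(p)/[5,4.5]+[370,180]
b=plane(S,s([(242,408),(366,413)]),.0695);print("scene blank",b,b.mean(0))
E
```

```text
cheek inner [[0.59407825 0.19038109 0.085     ]
 [0.63759696 0.18771157 0.085     ]] outer [[0.59531411 0.19784199 0.085     ]
 [0.63686204 0.19529224 0.085     ]]
top front [[0.58872436 0.18651058 0.0955    ]
 [0.64243015 0.1832181  0.0955    ]] top back [[0.58605954 0.15119927 0.0955    ]
 [0.64097937 0.14783988 0.0955    ]]
-y cheek outer edge [[0.594719   0.13715505 0.085     ]
 [0.63046119 0.13496981 0.085     ]]
scene blank [[0.64242636 0.14962417 0.0695    ]
 [0.64460536 0.18694372 0.0695    ]] [0.64351586 0.16828394 0.0695    ]
```

The blank sits between the cheeks, with a gap of about 4 mm on each side. I'll lower it onto the carriage.

```bash
python3 -m jog '[[0,0,4,0,0,0,255],[0,0,9,0,0,0,255],[0,0,14,0,0,0,255],[0,0,18,0,0,0,255],[0,0,21,0,0,0,255],[0,0,22.5,0,0,0,255],[0,0,22.5,0,0,0,255]]'; python3 -m jog '[[0,0,0.6,0,0,0,255],[0,0,1,0,0,0,255],[0,0,1,0,0,0,255]]'
```

```text
t: 18.68
eef_pos: [0.6148, 0.1682, 0.0508]
orientation: [[0.061, 0.998, 0.0], [0.998, -0.061, -0.0], [-0.0, 0.0, -1.0]]
contact_force: [-0.8, -0.5, -0.1]
width: 0.645
t: 19.05
eef_pos: [0.6148, 0.1682, 0.0498]
orientation: [[0.061, 0.998, 0.0], [0.998, -0.061, 0.0], [0.0, 0.0, -1.0]]
contact_force: [-0.1, -0.3, -0.1]
width: 0.649
```

```bash
python3 -m jog '[[0,0,0.5,0,0,0,255],[0,0,0.5,0,0,0,255],[0,0,0.5,0,0,0,255]]'; python3 -m jog '[[0,0,0.5,0,0,0,255],[0,0,0.5,0,0,0,255],[0,0,0.5,0,0,0,255]]'
```

```text
t: 19.42
eef_pos: [0.6148, 0.1682, 0.0493]
orientation: [[0.061, 0.998, -0.0], [0.998, -0.061, -0.0], [-0.0, -0.0, -1.0]]
contact_force: [-0.4, 0.2, -0.5]
width: 0.645
t: 19.8
eef_pos: [0.6148, 0.1682, 0.0489]
orientation: [[0.061, 0.998, 0.0], [0.998, -0.061, 0.0], [0.0, 0.0, -1.0]]
contact_force: [-2.0, -0.4, 5.8]
width: 0.642
```

```bash
python3 -m jog '[[0,0,0,0,0,0,200],[0,0,0,0,0,0,0],[0,0,0,0,0,0,0],[0,0,0,0,0,0,0],[0,0,0,0,0,0,0],[0,0,-8,0,0,0,0],[0,0,-25,0,0,0,0],[0,0,-50,0,0,0,0],[-20,0,-75,0,0,0,0],[-50,0,-85,0,0,0,0],[-65,0,-85,0,0,0,0],[-65,0,-85,0,0,0,0]]'
python3 - <<'E'
from m import *
s=env.get_state();i=env.camera_info("wrist");im=env.camera("wrist")
np.save("w11.npy",i["extrinsics"])
cv2.imwrite("pics/w11.png",im[:,:,::-1]); print(s["eef_pos"],s["joint_pos"].round(1))
cv2.imwrite("pics/s11.png",env.camera("scene")[:,:,::-1])
E
```

```text
t: 21.3
eef_pos: [0.6108, 0.1028, 0.134]
orientation: [[0.062, 0.998, 0.0], [0.998, -0.062, 0.0], [0.0, 0.0, -1.0]]
contact_force: [0.3, -0.0, -0.4]
width: 1.001
[0.61077859 0.10277235 0.13401   ] [-32.4  38.8  26.5  98.4 -22.1  48.    0.4]
```

View pics/w11.png

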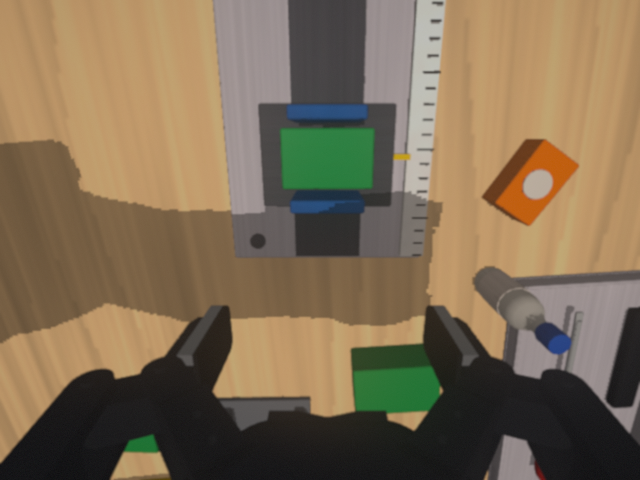

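View pics/s11.png

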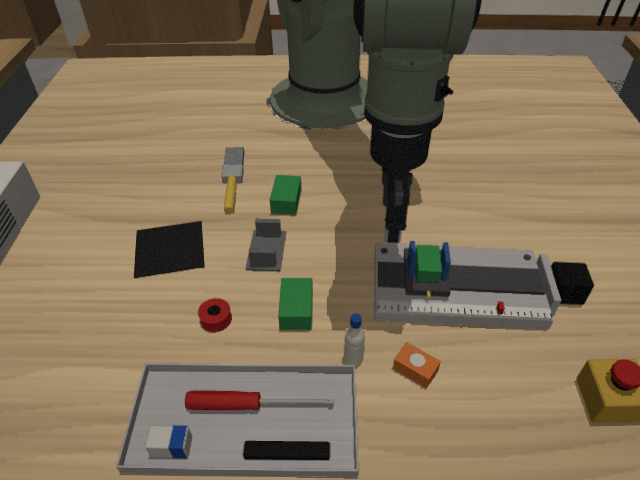

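The blank is seated between the cheeks at (327,158) and the pointer is at (402,157). The neighbouring objects are untouched. I'll shut the gripper and lower it behind the -y cheek.

```bash
python3 -m jog '[[0,0,5,0,0,0,255],[0,0,20,0,0,0,255],[0,0,40,0,0,0,255],[0,0,58,0,0,0,255],[0,0,70,0,0,0,255],[0,0,77,0,0,0,255],[0,0,78,0,0,0,255],[0,0,78,0,0,0,255]]'
python3 -m jog '[[3,0,0,0,0,0,255],[7,0,0,0,0,0,255],[11,0,0,0,0,0,255],[14,0,0,0,0,0,255],[16,0,0,0,0,0,255],[18,0,0,0,0,0,255],[18,0,0,0,0,0,255]]'
python3 - <<'E'
from m import *
s=env.get_state();i=env.camera_info("wrist");im=env.camera("wrist")
np.save("w12.npy",i["extrinsics"])
cv2.imwrite("pics/w12.png",im[:,:,::-1]); print(s["eef_pos"],s["joint_pos"].round(1))
E
```

```text
t: 22.4
eef_pos: [0.6111, 0.1034, 0.0562]
orientation: [[0.061, 0.998, 0.001], [0.998, -0.061, 0.0], [0.0, 0.001, -1.0]]
contact_force: [-1.0, -0.0, -0.1]
width: 0.003
t: 23.28
eef_pos: [0.6119, 0.1215, 0.0558]
orientation: [[0.061, 0.998, -0.0], [0.998, -0.061, -0.0], [-0.0, -0.0, -1.0]]
contact_force: [0.2, -0.7, -0.9]
width: -0.001
[0.61187188 0.12145463 0.05578858] [-31.8  45.2  23.1  99.6 -25.4  40.4   1.4]
```

View pics/w12.png

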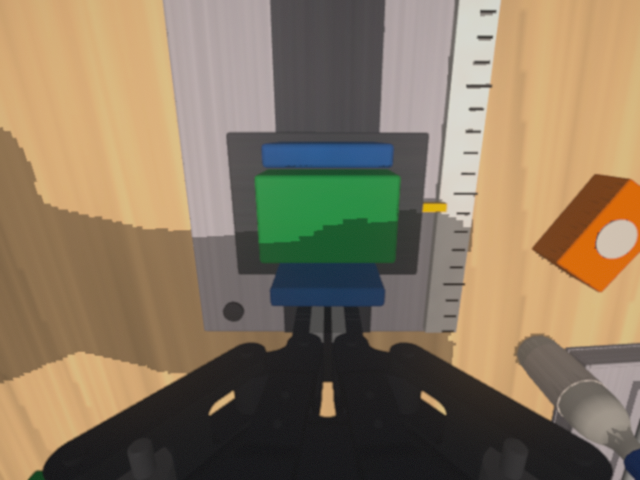

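The shut fingers are just behind the -y cheek at (327,310), and the pointer is at (434,208). I'll push gently.

```bash
python3 -m jog '[[2,0,0,0,0,0,255],[4,0,0,0,0,0,255],[6,0,0,0,0,0,255],[8,0,0,0,0,0,255],[11,0,0,0,0,0,255],[15,0,0,0,0,0,255],[20,0,0,0,0,0,255],[25,0,0,0,0,0,255],[30,0,0,0,0,0,255],[35,0,0,0,0,0,255],[40,0,0,0,0,0,255],[45,0,0,0,0,0,255]]'
python3 -m jog '[[3,0,0,0,0,0,255],[5,0,0,0,0,0,255],[6,0,0,0,0,0,255],[6,0,0,0,0,0,255]]'
cat > pm.py <<'E'
from m import *
import sys
s=env.get_state();i=env.camera_info("wrist");im=env.camera("wrist")
cv2.imwrite(f"pics/{sys.argv[1]}.png",im[:,:,::-1]);np.save(sys.argv[1]+".npy",i["extrinsics"])
by=np.array([0.0605,.9982,0])
pt=[(st,c) for st,c,m in blobs(im,(18,120,60),(32,255,255),10)[1] if c[0]>350 and c[1]<330]
rd=[(st,c,m) for st,c,m in blobs(im,(0,140,50),(7,255,255),15)[1] if c[0]>350 and c[1]<330 and abs(c[0]-460)<60]
print(s["t"],s["eef_pos"],s["contact_force"].round(1))
print([(a.tolist(),c.round(1).tolist()) for a,c in pt],[(a.tolist(),c.round(1).tolist()) for a,c,_ in rd])
if pt and rd:
    P=plane(i,pt[0][1],.041)[0]
    for z in(.030,.044): print("mark blob",z,(plane(i,rd[0][1],z)[0]-P)@by)
E
python3 pm.py w13
```

```text
t: 24.82
eef_pos: [0.6146, 0.1649, 0.0558]
orientation: [[0.062, 0.998, -0.0], [0.998, -0.062, -0.002], [-0.002, -0.0, -1.0]]
contact_force: [-1.3, -7.3, 1.8]
width: 0.004
t: 25.32
eef_pos: [0.6149, 0.1711, 0.0558]
orientation: [[0.062, 0.998, -0.0], [0.998, -0.062, -0.001], [-0.001, -0.0, -1.0]]
contact_force: [-1.0, -5.9, 2.4]
width: 0.001
25.325 [0.61494675 0.17109045 0.05578787] [-1.  -5.9  2.4]
[([421, 214, 25, 10, 227], [432.4, 218.4])] [([467, 64, 34, 20, 627], [483.2, 73.6])]
mark blob 0.03 0.06563318488943151
mark blob 0.044 0.06337753636201372
```

View pics/w13.png

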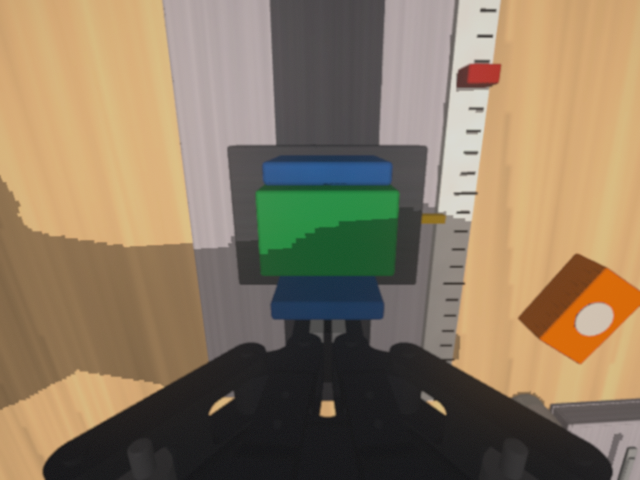

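The mark is at (483,74) and the pointer at (432,218), so about 64 mm remain. I'll push another 49 mm or so, to stop about 15 mm short.

```bash
python3 -m jog '[[1,0,0,0,0,0,255],[3,0,0,0,0,0,255],[7,0,0,0,0,0,255],[12,0,0,0,0,0,255],[17,0,0,0,0,0,255],[22,0,0,0,0,0,255],[27,0,0,0,0,0,255],[32,0,0,0,0,0,255],[37,0,0,0,0,0,255],[41,0,0,0,0,0,255],[44,0,0,0,0,0,255],[46,0,0,0,0,0,255]]'
python3 -m jog '[[1.5,0,0,0,0,0,255],[2.5,0,0,0,0,0,255],[3,0,0,0,0,0,255],[3,0,0,0,0,0,255]]'
python3 pm.py w14
```

```text
t: 26.88
eef_pos: [0.6178, 0.2169, 0.0558]
orientation: [[0.062, 0.998, -0.0], [0.998, -0.062, -0.002], [-0.002, -0.0, -1.0]]
contact_force: [-2.4, -7.7, 2.1]
width: -0.003
t: 27.38
eef_pos: [0.6179, 0.2199, 0.0558]
orientation: [[0.062, 0.998, -0.0], [0.998, -0.062, -0.001], [-0.001, -0.0, -1.0]]
contact_force: [-1.1, -6.6, 2.1]
width: 0.005
27.375 [0.61794251 0.21992082 0.055794  ] [-1.1 -6.6  2.1]
[([421, 214, 24, 10, 226], [432.3, 218.4])] [([453, 180, 31, 17, 488], [468.1, 188.2])]
mark blob 0.03 0.01300843278715795
mark blob 0.044 0.01512028827108093
```

View pics/w14.png

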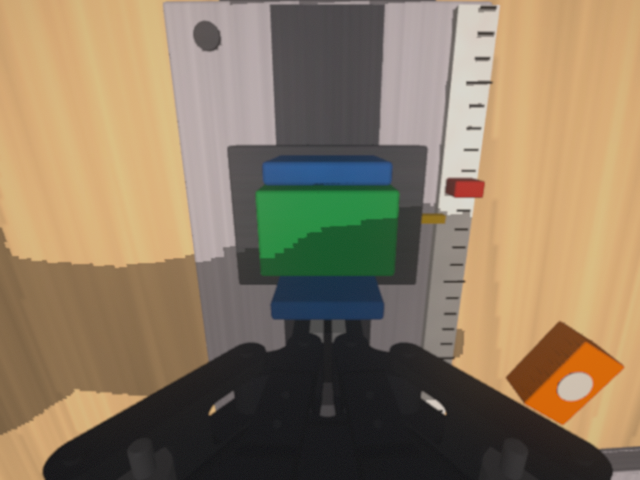

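The carriage is at rest roughly 14 mm short: the pointer is at (432,218) and the mark at (468,188). I'll back off 37 mm so the camera is level with the pointer, where height errors drop out.

```bash
python3 -m jog '[[-3,0,0,0,0,0,255],[-12,0,0,0,0,0,255],[-24,0,0,0,0,0,255],[-33,0,0,0,0,0,255],[-37,0,0,0,0,0,255],[-37,0,0,0,0,0,255],[-37,0,0,0,0,0,255]]'
python3 pm.py w15; python3 - <<'E'
from h import *
img=cv2.imread("pics/w15.png")
cv2.imwrite("pics/z15.png",cv2.resize(img[60:200,370:500],None,fx=4.2,fy=4.2,interpolation=cv2.INTER_CUBIC))
i=env.camera_info("wrist");print(i["extrinsics"][:3,3])
E
```

```text
t: 28.3
eef_pos: [0.6157, 0.1847, 0.0558]
orientation: [[0.061, 0.998, -0.0], [0.998, -0.061, 0.0], [0.0, -0.0, -1.0]]
contact_force: [-0.6, -0.2, 0.3]
width: 0.002
28.3 [0.61571474 0.18467553 0.05576669] [-0.6 -0.2  0.3]
[([428, 138, 26, 10, 238], [440.0, 142.5])] [([463, 99, 33, 19, 567], [479.1, 108.3])]
mark blob 0.03 0.015368041675076332
mark blob 0.044 0.014321857924260257
[0.62011763 0.26197118 0.19884775]
```

View pics/z15.png

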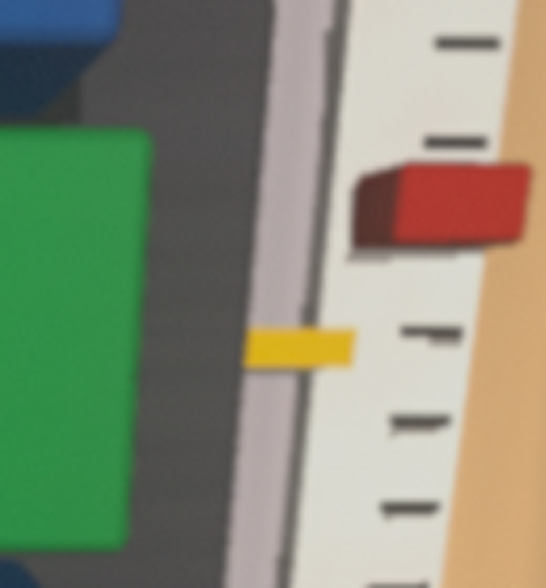

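```bash
python3 - <<'E'
from m import *
i=env.camera_info("wrist")
def I(n): d=dict(i); d["extrinsics"]=np.load(n+".npy"); return d
R=lambda n,uv:(lambda r:(r[0],r[1][0]))(ray(I(n),uv))
by=np.array([0.0605,.9982,0])
print("pointer tri",tri([R("w14",(432.3,218.4)),R("w15",(440,142.5))]))
# mark top face: red bright mask
for n in("w13","w14","w15"):
    im=cv2.imread(f"pics/{n}.png")[:,:,::-1].copy()
    hsv=cv2.cvtColor(im,cv2.COLOR_RGB2HSV)
    for st,c,m in blobs(im,(0,140,140),(8,255,255),15)[1]:
        if abs(c[0]-475)<30 and c[1]<330:
            r,b=corners(m);p=plane(I(n),b,.044);print(n,st,b.round(1).tolist(),p[:,:2].round(4).tolist(),p.mean(0).round(4),"byproj",(p@by).round(4), "c",plane(I(n),c,.044)@by)
M=plane(I("w15"),np.array([(405,164),(531,164),(523,243),(396,245)])/4.2+[370,60],.044);print((M@by).round(4),M.mean(0)@by)
P=plane(I("w15"),np.array([(299,348),(353,348)])/4.2+[370,60],.041)
for z in(.036,.041,.045): print(z,plane(I("w15"),np.array([(299,348),(353,348)])/4.2+[370,60],z)@by)
E
```

```text
pointer tri (array([0.67080553, 0.25612655, 0.04162044]), [np.float64(6.102781160806187e-06), np.float64(6.102781160879597e-06)])
w13 [468  64  33  19 585] [[468.0, 64.0], [500.0, 64.0], [500.0, 82.0], [468.0, 82.0]] [[0.6799, 0.2736], [0.6933, 0.2728], [0.6939, 0.2659], [0.6803, 0.2667]] [0.6868 0.2697 0.044 ] byproj [0.3142 0.3143 0.3074 0.3073] c [0.31080084]
w14 [455 181  30  17 458] [[455.0, 181.0], [484.0, 181.0], [484.0, 197.0], [455.0, 197.0]] [[0.6799, 0.2739], [0.6934, 0.2731], [0.694, 0.2656], [0.6803, 0.2664]] [0.6869 0.2697 0.044 ] byproj [0.3145 0.3145 0.3071 0.3071] c [0.31101218]
w15 [464  99  32  19 525] [[464.0, 99.0], [495.0, 99.0], [495.0, 117.0], [464.0, 117.0]] [[0.6797, 0.2737], [0.6931, 0.2729], [0.6937, 0.2656], [0.6801, 0.2663]] [0.6866 0.2696 0.044 ] byproj [0.3143 0.3144 0.3071 0.307 ] c [0.31073634]
[0.3143 0.3143 0.3067 0.3065] 0.3104447141571263
0.036 [0.29599204 0.29600848]
0.041 [0.296084   0.29609994]
0.045 [0.29615756 0.2961731 ]
```

Remaining is 14.6 mm (pointer z 0.0416, mark centre 0.3107 along the bed, pointer 0.2961). I'll start the taps.

```bash
python3 -m jog '[[5,0,0,0,0,0,255],[18,0,0,0,0,0,255],[29,0,0,0,0,0,255],[34,0,0,0,0,0,255],[36,0,0,0,0,0,255],[38,0,0,0,0,0,255],[40,0,0,0,0,0,255],[42,0,0,0,0,0,255],[43,0,0,0,0,0,255],[43,0,0,0,0,0,255],[41,0,0,0,0,0,255],[41,0,0,0,0,0,255]]'
cat > pm2.py <<'E'
from m import *
import sys
s=env.get_state();i=env.camera_info("wrist");im=env.camera("wrist")
cv2.imwrite(f"pics/{sys.argv[1]}.png",im[:,:,::-1]);np.save(sys.argv[1]+".npy",i["extrinsics"])
by=np.array([0.0605,.9982,0])
pt=[c for st,c,m in blobs(im,(18,120,60),(32,255,255),10)[1] if c[0]>380 and c[1]<330]
rd=[c for st,c,m in blobs(im,(0,140,140),(8,255,255),15)[1] if abs(c[0]-470)<35 and c[1]<330]
p=plane(i,pt[0],.0416)[0]@by;m=plane(i,rd[0],.044)[0]@by
print(s["t"],s["eef_pos"],s["contact_force"].round(1),"pointer",pt[0],p,"mark",rd[0],m,"remaining",m-p)
E
python3 pm2.py w16
```

```text
t: 29.85
eef_pos: [0.6184, 0.225, 0.0559]
orientation: [[0.061, 0.998, 0.0], [0.998, -0.061, 0.0], [0.0, 0.0, -1.0]]
contact_force: [0.4, 0.1, -0.2]
width: 0.003
29.85 [0.61838597 0.22496141 0.05588665] [ 0.4  0.1 -0.2] pointer [432.41232227 217.12796209] 0.3019755526525403 mark [467.39726027 199.66894977] 0.31094696769217217 remaining 0.008971415039631891
```

```bash
python3 -m jog '[[1,0,0,0,0,0,255],[2,0,0,0,0,0,255],[3.5,0,0,0,0,0,255],[5,0,0,0,0,0,255],[6,0,0,0,0,0,255],[6,0,0,0,0,0,255],[4,0,0,0,0,0,255],[4,0,0,0,0,0,255]]'; python3 pm2.py w17
python3 -m jog '[[1,0,0,0,0,0,255],[2,0,0,0,0,0,255],[3,0,0,0,0,0,255],[4,0,0,0,0,0,255],[4.5,0,0,0,0,0,255],[4.5,0,0,0,0,0,255],[2.5,0,0,0,0,0,255],[2.5,0,0,0,0,0,255]]'; python3 pm2.py w18
```

```text
t: 30.9
eef_pos: [0.6185, 0.2293, 0.0558]
orientation: [[0.061, 0.998, 0.0], [0.998, -0.061, 0.0], [0.0, 0.0, -1.0]]
contact_force: [0.3, -0.4, -0.6]
width: 0.002
30.9 [0.6185068  0.22925719 0.05582714] [ 0.3 -0.4 -0.6] pointer [433.24886878 216.84615385] 0.3064550021616224 mark [466.79518072 208.93253012] 0.3108650988021683 remaining 0.004410096640545869
t: 31.95
eef_pos: [0.6186, 0.2318, 0.0558]
orientation: [[0.061, 0.998, 0.0], [0.998, -0.061, 0.0], [0.0, 0.0, -1.0]]
contact_force: [0.1, 0.3, 0.5]
width: 0.0
31.95 [0.61863272 0.23175186 0.05579136] [0.1 0.3 0.5] pointer [638.16666667   1.58333333] 0.3992685685419753 mark [466.08381503 212.80057803] 0.3115148991339099 remaining -0.0877536694080654
```

```bash
sed -i 's/c\[0\]>380 and c\[1\]<330/380<c[0]<460 and 80<c[1]<330/' pm2.py
python3 -m jog '[[-4,0,0,0,0,0,255],[-14,0,0,0,0,0,255],[-25,0,0,0,0,0,255],[-32,0,0,0,0,0,255],[-35,0,0,0,0,0,255],[-35,0,0,0,0,0,255],[-35,0,0,0,0,0,255]]'; python3 pm2.py w19; python3 - <<'E'
from h import *
img=cv2.imread("pics/w19.png")
cv2.imwrite("pics/z19.png",cv2.resize(img[60:200,370:500],None,fx=4.2,fy=4.2,interpolation=cv2.INTER_CUBIC))
i=env.camera_info("wrist");i["extrinsics"]=np.load("w19.npy");print(i["extrinsics"][:3,3])
E
```

```text
t: 32.88
eef_pos: [0.6165, 0.1971, 0.0558]
orientation: [[0.061, 0.998, 0.0], [0.998, -0.061, 0.0], [0.0, -0.0, -1.0]]
contact_force: [-0.7, -0.2, -1.0]
width: -0.003
32.875 [0.61648446 0.19707646 0.05579437] [-0.7 -0.2 -1. ] pointer [441.43027888 141.90039841] 0.30897863558625305 mark [475.886 137.896] 0.31077042733346233 remaining 0.0017917917472092815
[0.62089319 0.27439295 0.19885809]
```

View pics/z19.png

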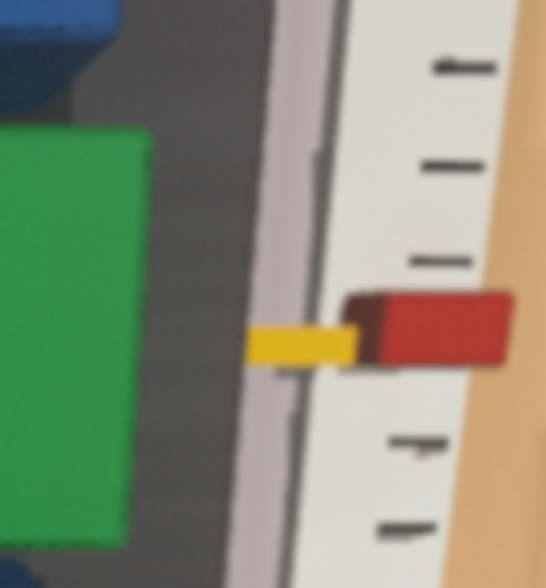

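1.8 mm remain: in the crop the pointer's centre is at row 346 and the mark's at row 329. I'll tap about 1 mm.

```bash
python3 -m jog '[[5,0,0,0,0,0,255],[18,0,0,0,0,0,255],[29,0,0,0,0,0,255],[34,0,0,0,0,0,255],[36,0,0,0,0,0,255],[37,0,0,0,0,0,255],[37.6,0,0,0,0,0,255],[38,0,0,0,0,0,255],[38,0,0,0,0,0,255],[38,0,0,0,0,0,255],[20,0,0,0,0,0,255],[0,0,0,0,0,0,255]]'; python3 -m jog '[[0,0,0,0,0,0,255],[0,0,0,0,0,0,255]]';python3 pm2.py w20
```

```text
t: 34.42
eef_pos: [0.6165, 0.1951, 0.0559]
orientation: [[0.061, 0.998, 0.0], [0.998, -0.061, -0.0], [-0.0, 0.0, -1.0]]
contact_force: [1.8, -0.4, 0.6]
width: -0.003
t: 34.67
eef_pos: [0.6166, 0.1967, 0.0559]
orientation: [[0.061, 0.998, 0.0], [0.998, -0.061, 0.001], [0.001, 0.0, -1.0]]
contact_force: [0.1, 0.7, 0.1]
width: 0.004
34.675 [0.616646   0.1967116  0.05593445] [0.1 0.7 0.1] pointer [440.98  139.892] 0.3094377108034062 mark [475.21073559 136.97415507] 0.31073961620050866 remaining 0.0013019053971024541
```

```bash
python3 -m jog '[[5,0,0,0,0,0,255],[18,0,0,0,0,0,255],[29,0,0,0,0,0,255],[34,0,0,0,0,0,255],[36,0,0,0,0,0,255],[37.2,0,0,0,0,0,255],[38,0,0,0,0,0,255],[38.5,0,0,0,0,0,255],[38.7,0,0,0,0,0,255],[38.7,0,0,0,0,0,255],[30,0,0,0,0,0,255],[15,0,0,0,0,0,255]]'; python3 -m jog '[[-10,0,0,0,0,0,255],[-15,0,0,0,0,0,255],[-15,0,0,0,0,0,255]]';python3 pm2.py w21; python3 - <<'E'
from h import *
img=cv2.imread("pics/w21.png")
cv2.imwrite("pics/z21.png",cv2.resize(img[60:200,370:500],None,fx=4.2,fy=4.2,interpolation=cv2.INTER_CUBIC))
E
```

```text
t: 36.22
eef_pos: [0.6174, 0.2111, 0.0558]
orientation: [[0.061, 0.998, 0.0], [0.998, -0.061, 0.0], [0.0, 0.0, -1.0]]
contact_force: [0.5, -0.8, -0.8]
width: 0.002
t: 36.6
eef_pos: [0.6166, 0.1963, 0.0559]
orientation: [[0.062, 0.998, 0.0], [0.998, -0.062, 0.0], [0.0, 0.0, -1.0]]
contact_force: [-0.4, 1.1, -0.9]
width: 0.002
36.6 [0.61660872 0.19632153 0.05589327] [-0.4  1.1 -0.9] pointer [441.08536585 137.79268293] 0.3099811568076034 mark [475.47117296 135.99403579] 0.3107899709890705 remaining 0.0008088141814671101
```

View pics/z21.png

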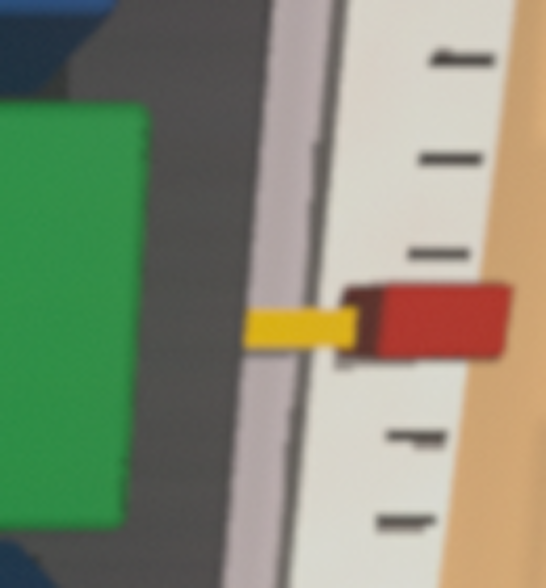

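0.8 mm remain. One more half-millimetre tap.

```bash
python3 -m jog '[[5,0,0,0,0,0,255],[18,0,0,0,0,0,255],[29,0,0,0,0,0,255],[34,0,0,0,0,0,255],[36,0,0,0,0,0,255],[37.5,0,0,0,0,0,255],[38.3,0,0,0,0,0,255],[38.8,0,0,0,0,0,255],[39.1,0,0,0,0,0,255],[39.1,0,0,0,0,0,255],[30,0,0,0,0,0,255],[15,0,0,0,0,0,255]]'; python3 -m jog '[[-10,0,0,0,0,0,255],[-15,0,0,0,0,0,255],[-15,0,0,0,0,0,255],[-15,0,0,0,0,0,255]]';python3 pm2.py w22; python3 - <<'E'
from h import *
img=cv2.imread("pics/w22.png")
cv2.imwrite("pics/z22.png",cv2.resize(img[60:200,370:500],None,fx=4.2,fy=4.2,interpolation=cv2.INTER_CUBIC))
E
```

```text
t: 38.15
eef_pos: [0.6173, 0.2111, 0.0558]
orientation: [[0.061, 0.998, 0.0], [0.998, -0.061, 0.0], [0.0, 0.0, -1.0]]
contact_force: [1.0, 0.1, 0.4]
width: -0.002
t: 38.65
eef_pos: [0.6165, 0.1972, 0.0558]
orientation: [[0.061, 0.998, -0.0], [0.998, -0.061, 0.0], [0.0, -0.0, -1.0]]
contact_force: [-0.3, -0.3, 0.9]
width: -0.001
38.65 [0.6164695  0.19717851 0.05576575] [-0.3 -0.3  0.9] pointer [441.47637795 138.64173228] 0.3104949428538467 mark [476.01033058 138.32231405] 0.3106962631739598 remaining 0.00020132032011310752
```

View pics/z22.png

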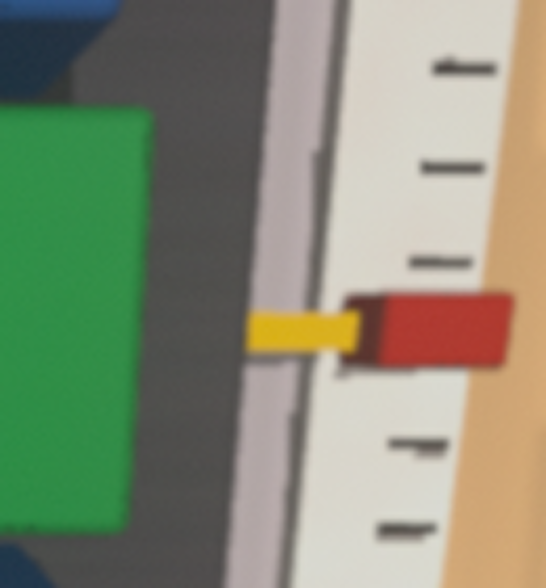

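The pointer (row 332) and the mark centre (row 331) are level, with about 0.2 mm left. I'll lift clear, do a final check and hand in.

```bash
python3 -m jog '[[-5,0,-10,0,0,0,255],[-15,0,-35,0,0,0,255],[-30,0,-70,0,0,0,255],[-40,0,-100,0,0,0,255],[-45,0,-115,0,0,0,255],[-45,0,-120,0,0,0,255],[-45,0,-120,0,0,0,255],[-45,0,-120,0,0,0,255]]'
python3 - <<'E'
from h import *
cv2.imwrite("pics/s23.png",env.camera("scene")[:,:,::-1]);cv2.imwrite("pics/w23.png",env.camera("wrist")[:,:,::-1])
E
```

```text
t: 39.7
eef_pos: [0.6133, 0.1521, 0.1748]
orientation: [[0.06, 0.998, -0.001], [0.998, -0.06, -0.0], [-0.001, -0.001, -1.0]]
contact_force: [-0.5, -0.1, -0.2]
width: -0.001
```

View pics/s23.png

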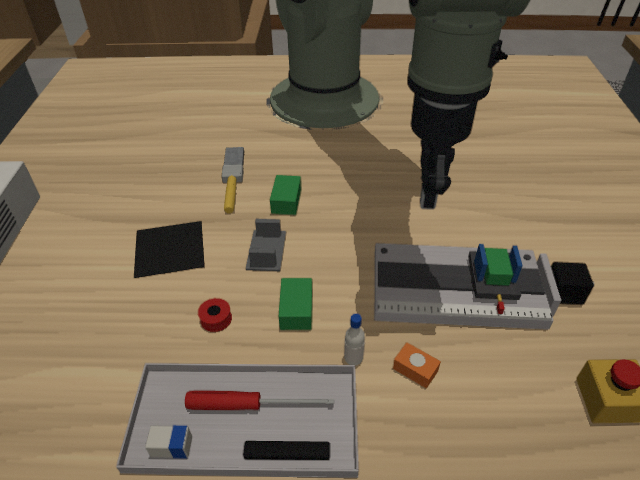

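View pics/w23.png

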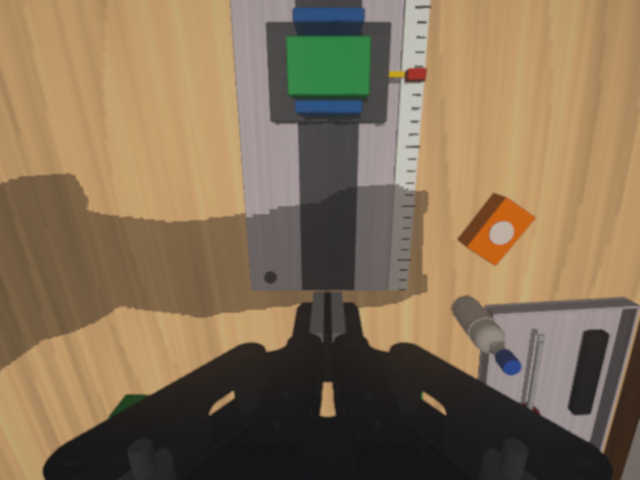

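The final pictures show the loaded carriage with its pointer at the mark, wrist view (397,74) against (416,74). The spool, glue bottle, orange block and brush look unmoved, and the arm is clear.

```bash
python3 -c "
from workcell import env
print(env.hand_in())"
```

```text
the job is handed in; nothing more can be done
None
```

The green blank is in the engraver's carriage and the pointer is level with the red mark. I handed the job in at about 40 s; the hand-in gave no verdict.

**What I did:**
- I took the blank from the rack across its width, set it on the mat and regripped it by its ends. I then lowered it between the cheeks until it touched the plate (about 6 N) before letting go.
- I slid the carriage to rest 14.6 mm short of the mark. Five small taps then took it on, leaving 9.0, 4.4, 1.8, 1.3, 0.8 and finally 0.2 mm; the step from 4.4 to 1.8 is one tap.

**Last checks:**
- **Pointer:** about 0.2 mm short of the mark's centre and not past it, measured with the camera nearly straight above. That figure is close to the limit of what I could measure.
- **Blank:** sitting between the cheeks in the final wrist and scene pictures.
- **Other objects:** the spool, glue bottle, orange block and brush look unmoved in the scene view.
- **Arm:** clear of everything, with contact force near zero.

**What disagreed:**
- The top and wrist cameras differed by 2–4 mm in sideways position, so for the placing I compared the blank and cheeks within single views. Even so, the scene and wrist views differed by about 1–1.5 mm on how centred it was.
- Heights from two views were rough. The rack blank's top came out near 12 mm with the top camera but within about 2 mm of the stated 32 mm between two wrist views. The carriage plate top came out near 38 mm against 45 mm, but contact on lowering agreed with the stated 45 mm.
- One tap reading locked onto another yellow object in the corner of the picture. I corrected the detection and measured again.

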